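Exchange watch movements through the dust-free cabinet's pass box

TASK

First press the red lever of the pass box's inner door down with the fingertips to feel that the inner door is shut (push it home if it gives), and only then slide the outer hatch fully open. Take out the finished watch in the white pot, stand it in the middle of the blue dust base and cover it with the clear dome, and stand all the movement pots from the tray upright on the narrow purge bar in the chamber. Then slide the hatch fully shut, press the green purge button, keep the inner door shut all along, and leave the other things on the bench where they are.

Things in the scene. Friction and masses are not known exactly. Their poses are not given: they have to be found in the camera images.
- pass_box: pass box (airlock) before a dust-free cabinet, fixed. Origin: on the bench under the chamber's centre; x points away from the robot to the cabinet, y left, z up (yawed up to 4 degrees). Chamber inside 143 (x) by 208 mm (y), clear 6 mm walls, floor 6 mm, wall tops 46 mm, hatch rail tops 56 mm above the bench. Tunnel roof behind (x 78 to 225 mm) 44 mm; cabinet from x = 225 mm, 280 mm high
- bar_mid (a point): centre of the flat top of the purge bar, the aluminium bar that runs along the pass box's y through the middle of the chamber: 20 mm wide (x), 206 mm long (y), its top 15 mm above the bench and 9 mm above the chamber floor. Pots stand on it in a row; four fit at 50 mm pitch
- inner_door: the inner door (between chamber and tunnel) with its outside lever, one piece turning on a shaft along the pass box's y at x = 77.5 mm, z = 12 mm (origin on the shaft). It stays where it is put (friction 0.1 N m, 1 to 3 N at the grip); shut when the lever is pressed fully down to its stop, ajar when the lever stands higher
- lever_grip (a point): centre of the red round grip at the end of that lever, outside the chamber on its right: a bar of 19 mm diameter and 36 mm length along the pass box's y. With the door fully shut it lies at x = -20 mm, y = -132 mm, z = 50 mm in the pass box's frame; at the start it may be up to about 20 mm higher and 10 mm farther back (door ajar)
- hatch (a joint): opening of the outer hatch in m: 0 = shut, 0.14 = fully open (slid away from the robot along the pass box's +x over the tunnel roof). Slides with about 2 N of friction and stays where it is left
- hatch_handle (a point): middle of the hatch's dark bar handle, a round bar 10 mm thick and 84 mm long along the pass box's y, its centre 86 mm above the bench with 27 mm free below it; it moves with the hatch (x = -35 mm in the pass box's frame when shut)
- purge (a joint): travel of the spring-return green purge button in m: 0 = out, 0.006 = fully pressed (about 4 N)
- purge_top (a point): centre of the top face of the green purge button, 24 mm in diameter, on a white pod outside the chamber on its right, in front of the lever; pressed downwards
- staging_tray: white staging tray, fixed, 160 mm (x) by 156 mm (y); origin at the centre of its underside, floor 4 mm and rim 9 mm above the bench
- pot_green_c (a point): centre (half-way up) of a round movement pot with a green base and a clear cap, a watch movement showing inside: upright cylinder 40 mm in diameter and 18 mm high, 45 g, point z axis up through its cap. Stands on the white staging tray at the start; may be absent (None)
- pot_blue_c (a point): centre (half-way up) of a round movement pot with a blue base and a clear cap, a watch movement showing inside: upright cylinder 40 mm in diameter and 18 mm high, 45 g, point z axis up through its cap. Stands on the white staging tray at the start; may be absent (None)
- pot_red_c (a point): centre (half-way up) of a round movement pot with a red base and a clear cap, a watch movement showing inside: upright cylinder 40 mm in diameter and 18 mm high, 45 g, point z axis up through its cap. Stands on the white staging tray at the start; may be absent (None)
- pot_black_c (a point): centre (half-way up) of a round movement pot with a black base and a clear cap, a watch movement showing inside: upright cylinder 40 mm in diameter and 18 mm high, 45 g, point z axis up through its cap. Stands on the white staging tray at the start; may be absent (None)
- pot_white_c (a point): centre (half-way up) of the white pot: same size and weight as the movement pots, white base, a finished watch with a blue dial under the clear cap. Stands on the purge bar under the shut hatch at the start
- base_top (a point): centre of the flat top of the round blue dust base, fixed, to the right of the tunnel: 97 mm in diameter, its top 14 mm above the bench
- dome_knob (a point): middle of the knob on top of the clear dust dome: knob 22 mm in diameter, 12 mm high (6 mm above and below this point); the dome is 87 mm in diameter, 66 mm high, 34 g, hollow inside to a radius of 37 mm and a height of 30 mm (44 mm in the middle), this point lies 60 mm above its rim. Stands on the bench left of the pass box at the start
- eye_loupe: bystander: black eye loupe, 32 mm diameter, 28 mm high, origin under its centre
- steel_vice: bystander: grey pin vice lying behind the tray, 80 mm long along its y axis, 11 mm thick, origin under its middle

How it is judged:
By the outcome, as a careful person would: the job done as asked, in the order asked, and still so for the second after the job is handed in, with the robot touching nothing.
Of pot_green, pot_blue, pot_red, pot_black only 2 to 4 are there at a start; the rules pass over those that are not, and their reading is None.
At some moment in a run one of dome may be knocked a few centimetres aside while the robot is not near it.
Once in a run the grip may slacken for a moment while it holds something.
It also fails if it takes over 210 s, if anything falls off the work surface, if the arm or the gripper's body presses on something with over 40 N, if the wrist force passes 120 N, or if a joint passes its speed limit or range.

ROBOT

A 7-joint arm with a two-finger parallel gripper is mounted at the origin on a cart in front of the work surface, level with it; the furniture and walls round the work are solid. World frame = base frame: x ahead of the robot, y to its left, z up, the work surface at z = 0. Lengths are in m, angles in rad, forces in N, time in s.
With the tool pointing down it reaches from about 0.425 to 0.925 m from the base axis. Payload 6.8 kg.
Tool frame: the origin (TCP) lies between the finger pads; the fingertips stand 11 mm ahead of it and the grasp point (between the pads) lies 8 mm behind it; z points along the fingers, y is the line along which they close (so a half turn about z gives the same grasp; the last joint's range is limited). The gripper opens to 85 mm and grips with 20 to 120 N. Pads are 22 mm wide; open, the fingers measure 114 mm over their backs; the gripper's body (76 mm by 85 mm) begins 54 mm behind the grasp point. The pads swing forward as they close: fully open they stand 13 mm farther back than shut.
Start: joints at [1.223, 0.477, 0.022, 1.555, -0.011, 1.109, -0.083], TCP at [0.16, -0.656, 0.242] pointing down, gripper open.
Joint ranges: [-2.96, 2.96], [-0.34, 2.1], [-1.41, 1.46], [0.24, 2.44], [-1.37, 4.51], [0.17, 1.92], [-2.96, 2.96]. Speed limits (rad/s): [2.39, 2.39, 3.14, 3.14, 3.14, 3.14, 3.14].

INTERFACE

Orientations are given as a rotation vector (axis times angle).
In Python, from bench import r gives the robot as it stands.
- The arm moves only by the tool send_rows, never from a script. Its argument "deltas" is a list of rows, each an object of numbers: "dx", "dy", "dz": the shift along the world's x, y, z in mm; "rx", "ry", "rz": the turn, a rotation vector about the world's x, y, z in degrees. A call has 1 to 5 rows; each row is the pose to reach, as a shift and turn from the pose commanded when the call began; what a row does not reach only later rows make up. A row lasts 1/12 s, in which the tool goes at most 41.7 mm and 7.16 degrees, less where a joint would pass 70% of its speed; a pose out of reach is approached as far as the arm can. A call with a gripper value outside its range is refused whole. "jaw" is the finger opening in mm, from 0 to 85.4, set as the call begins (left out, the last holds). The fingers move at their own pace and stop on an object; "newtons" is the grip in N (left out, the last holds). Time passes only in rows, so rows that repeat a pose let the fingers close. It gives the time, the measured TCP pose, the force, the opening and the grip force at its end, in the units of the state.
- r.get_obs(): the state, without advancing time (a new reading comes with each control period).
- r.grab_frame(name): name is "side" or "top"; returns a dict with "frame" (420x560x3 uint8, blue, green, red), "z_map" (420x560 float32, m along the optical axis (not along the pixel's ray), 0 where there is no reading), "vertical_fov" (degrees; the focal length in pixels is half the picture's height over the tangent of half this angle, whatever the lens; pixels are square), "cx", "cy" (the principal point, pixels), "distortion" ([k1, k2, p1, p2, k3] as OpenCV has them; the pictures are not rectified), "xyz" and "orientation" of the camera in the world. Camera axes: x right, y down, z forward; pixel columns grow to the right and rows downward; lengths in m; the calibration is good to about 2 mm. A picture is of the moment at which its call begins.
- r.hand_in(): hands the job in; it is judged then, once.
The state is a dict: "clock": time; "joints": joint angles; "qvel": joint speeds; "tau": joint torques, N m; "tcp_pos": TCP position; "orientation": TCP orientation; "contact_force": force on the tool from outside, world axes, zero at the start; "moment": the same for the moment, N m; "grip_width": finger opening in m; "gripper_force": force on a finger pad.
Only numpy, scipy, OpenCV 4.12 (cv2) and the standard library are available. Lean on these libraries where they do the work, as an engineer would, in place of code of your own. Each camera call takes 0.05 s, during which the arm holds its last target. There are 200 camera calls.

## Working session

There is one attempt and no reset: what is moved stays moved. The work goes in short steps, Python scripts to look and compute and a tool call to move; the robot and the scene stay as the last step left them, time stands still between calls to the robot, and variables do not carry over. Pictures are saved under pics/ and viewed, at most 14 in all, crops included, and the job is handed in when it is done.

Besides the shell and the picture viewer there is one more tool, called after ">>>" as name(argument=value, ...), one argument or row to a line, values as JSON. send_rows: Moves the arm, as the interface text tells. Its arguments: {"type":"object","properties":{"deltas":{"type":"array","items":{"type":"object","properties":{"dx":{"type":"number"},"dy":{"type":"number"},"dz":{"type":"number"},"rx":{"type":"number"},"ry":{"type":"number"},"rz":{"type":"number"}}}},"jaw":{"type":"number"},"newtons":{"type":"number"}},"required":["deltas"]}

```bash
ls; mkdir -p pics; cat > h.py <<'E'
import numpy as np,cv2
from bench import r
from scipy.spatial.transform import Rotation as R
def grab(n,save=None):
    g=r.grab_frame(n)
    if save: cv2.imwrite('pics/'+save,g['frame'])
    return g
def cam(g):
    f=210/np.tan(np.radians(g['vertical_fov'])/2)
    K=np.array([[f,0,g['cx']],[0,f,g['cy']],[0,0,1]])
    o=np.array(g['orientation'],float)
    M=o if o.shape==(3,3) else R.from_rotvec(o).as_matrix()
    return K,np.array(g['distortion'],float),M,np.array(g['xyz'],float)
def ray(g,uv,z):
    "cast pixels onto plane of height z"
    K,d,M,c=cam(g)
    p=cv2.undistortPoints(np.array(uv,float).reshape(-1,1,2),K,d)[:,0]
    v=np.c_[p,np.ones(len(p))]@M.T
    return c+v*((z-c[2])/v[:,2:])
def depth(g,uv):
    K,d,M,c=cam(g)
    uv=np.array(uv).reshape(-1,2)
    p=cv2.undistortPoints(uv.astype(float).reshape(-1,1,2),K,d)[:,0]
    z=g['z_map'][uv[:,1].astype(int),uv[:,0].astype(int)]
    return c+(np.c_[p,np.ones(len(p))]*z[:,None])@M.T
def cloud(g):
    v,u=np.mgrid[0:420,0:560]
    return depth(g,np.c_[u.ravel(),v.ravel()]).reshape(420,560,3)
def proj(g,P):
    K,d,M,c=cam(g)
    q=(np.array(P,float).reshape(-1,3)-c)@M
    return cv2.projectPoints(q,np.zeros(3),np.zeros(3),K,d)[0][:,0]
E
python3 - <<'E'
from h import *
for n in('side','top'):
    g=grab(n,n+'0.png');print(n,g['xyz'],g['orientation'],g['vertical_fov'],g['distortion'])
print(r.get_obs())
E
```

```text
pics
side [ 0.21932146 -0.94808175  0.77715895] [-2.22553136  0.43048143 -0.22034992] 47.90893551745969 [-0.02501542  0.          0.          0.          0.        ]
top [ 0.46402629 -0.15359418  1.5491851 ] [-2.21664321  2.15690365 -0.05467294] 43.10851769912306 [-0.08357676  0.          0.          0.          0.        ]
{'clock': 0.1, 'joints': array([ 1.22290844,  0.47775081,  0.02230133,  1.55634231, -0.01155304,
        1.10932   , -0.08310055]), 'qvel': array([-8.76133376e-04, -2.10333522e-03, -2.37784748e-03, -1.28473645e-04,
        1.24212920e-03, -1.94970015e-03,  7.71809865e-05]), 'tau': array([ 5.12546481e-03, -5.97754490e+01,  1.61407996e+00, -2.81949323e+01,
        1.28140449e-02,  5.09589416e-03,  3.03623290e-05]), 'tcp_pos': array([ 0.16021574, -0.65517284,  0.24140407]), 'orientation': array([-3.11737146e+00, -3.75606773e-01,  4.08656165e-04]), 'contact_force': array([-0.35111574, -0.2554931 , -0.70198431]), 'moment': array([ 0.05340121, -0.04119296,  0.02321113]), 'gripper_force': 0.0, 'grip_width': 0.08537128300450571}
```

View pics/top0.png

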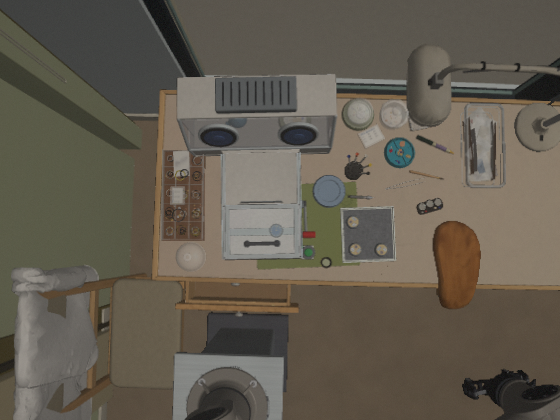

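View pics/side0.png

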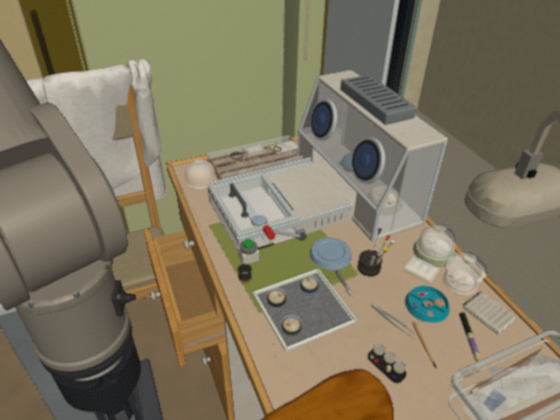

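The top view shows x up and y left. The hatch handle is at about (262,243), the red lever at (309,234), the button at (309,252) and the base at (329,191). The dome is at (190,257). Three pots stand on the tray, at (353,222), (355,249) and (382,249). The side view agrees. Next I'll zoom in and measure.

```bash
python3 - <<'E'
from h import *
g=grab('top');s=grab('side')
a=cv2.resize(g['frame'][130:275,160:405],None,fx=3.2,fy=3.2,interpolation=cv2.INTER_CUBIC);cv2.imwrite('pics/t1.png',cv2.convertScaleAbs(a,alpha=1.5))
b=cv2.resize(s['frame'][155:350,180:400],None,fx=3,fy=3,interpolation=cv2.INTER_CUBIC);cv2.imwrite('pics/s1.png',cv2.convertScaleAbs(b,alpha=1.3))
def blobs(g,name,lo,hi,z,roi,amin=8):
    h=cv2.cvtColor(g['frame'],cv2.COLOR_BGR2HSV);m=cv2.inRange(h,np.array(lo),np.array(hi))
    k=np.zeros_like(m);x0,y0,x1,y1=roi;k[y0:y1,x0:x1]=m[y0:y1,x0:x1]
    n,l,st,c=cv2.connectedComponentsWithStats(k)
    for i in range(1,n):
        if st[i,4]>=amin: print(name,c[i].round(1),st[i].tolist(),'ray',(ray(g,c[i],z)[0]*1000).round(1),'depth',(depth(g,c[i].round())[0]*1000).round(1))
for nm,im,roi in(('T',g,(155,130,400,278)),('S',s,(180,150,400,360))):
    blobs(im,nm+' red',(0,150,80),(8,255,255),.05,roi)
    blobs(im,nm+' green',(55,90,30),(85,255,255),.03,roi)
    blobs(im,nm+' base',(100,50,50),(120,255,255),.014,roi,40)
    blobs(im,nm+' dark',(0,0,0),(180,255,50),.086,roi,20)
E
```

```text
T red [308.6 234.1] [303, 232, 12, 6, 63] ray [ 504.7 -223.3   50. ] depth [ 504.4 -223.2   75.8]
T green [308. 252.] [305, 249, 7, 7, 45] ray [ 454.3 -223.7   30. ] depth [ 454.4 -222.6   53.6]
T base [218.5 137.1] [204, 131, 29, 14, 275] ray [782.5  45.5  14. ] depth [747.1  21.9 186.1]
T base [298.2 135.7] [285, 130, 27, 14, 275] ray [ 792.4 -187.8   14. ] depth [ 756.1 -183.5  180.3]
T dark [217.7 137.1] [200, 130, 36, 17, 190] ray [767.5  38.4  86. ] depth [746.9  24.4 187.2]
T dark [296.9 137.1] [281, 130, 35, 15, 151] ray [ 773.  -182.5   86. ] depth [ 753.2 -180.9  181.3]
T dark [351.2 174.5] [345, 168, 14, 12, 83] ray [ 672.2 -335.8   86. ] depth [ 679.1 -342.5   27.2]
S red [268.8 232. ] [264, 226, 11, 13, 86] ray [ 512.  -203.8   50. ] depth [ 503.  -228.3   73.7]
S green [247.9 243.5] [243, 239, 11, 10, 78] ray [ 461.5 -202.2   30. ] depth [ 454.8 -224.    53.1]
S base [364.9 161.8] [354, 150, 23, 27, 516] ray [897.   12.6  14. ] depth [ 752.9 -192.3  176. ]
S dark [367.2 167.1] [353, 150, 26, 30, 150] ray [ 826.1 -101.9   86. ] depth [ 755.2 -199.7  166.4]
S dark [367.2 268. ] [359, 257, 21, 18, 172] ray [ 642.  -412.7   86. ] depth [ 678.  -366.4   26.4]
S dark [244.1 271.9] [239, 265, 12, 15, 110] ray [ 409.4 -331.9   86. ] depth [ 429.9 -264.5   10.1]
S dark [275.6 304. ] [269, 302, 15, 4, 20] ray [ 437.1 -429.4   86. ] depth [ 461.4 -373.6   11.3]
S dark [376.7 355.8] [369, 351, 14, 9, 39] ray [ 553.2 -594.3   86. ] depth [ 589.9 -556.4   10.9]
```

View pics/t1.png

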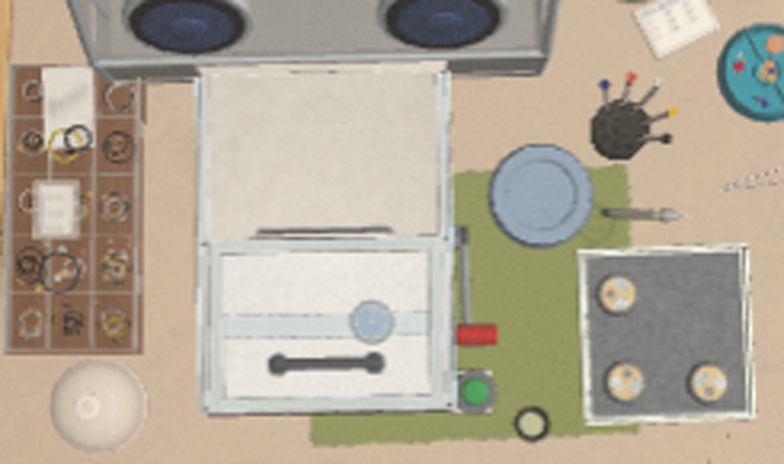

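View pics/s1.png

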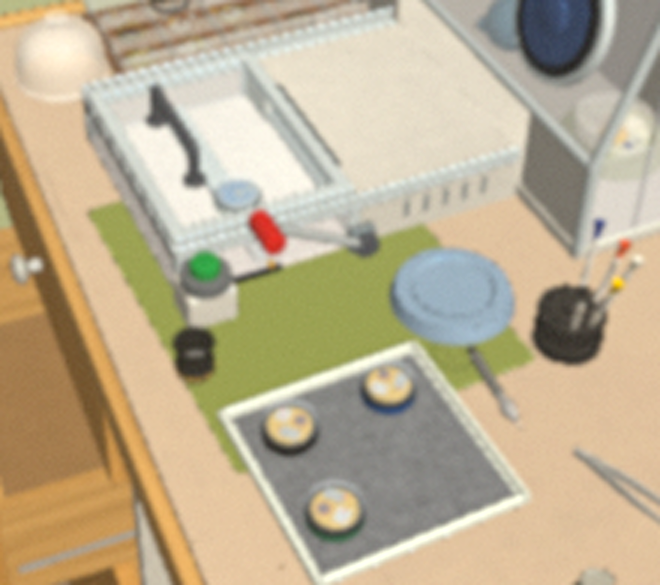

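The crops show three pots: black at top-crop (625,381), blue at (617,293) and green at (709,382). The white pot is at (371,321). The handle ends are at (278,364) and (375,362), and the dome knob is at (88,407). The lever top is at z≈75 mm, so the inner door is ajar.

```bash
python3 - <<'E'
from h import *
g=grab('top');s=grab('side')
def tri(a,b):
    A=[];y=[]
    L=[]
    for im,uv in((g,a),(s,b)):
        p=ray(im,uv,0)[0];c=cam(im)[3];d=(p-c)/np.linalg.norm(p-c);P=np.eye(3)-np.outer(d,d);A.append(P);y.append(P@c)
    x,res,_,_=np.linalg.lstsq(np.vstack(A),np.hstack(y),rcond=None);return x*1000,res
T=dict(blue=(352.8,221.6),black=(355.3,249),green=(381.6,249.4),white=(276,230.3),base=(329,191),hL=(246.9,243.75),hR=(277.2,243.1))
S=dict(blue=(309.3,283.3),black=(276.7,297.3),green=(291.3,324.3),white=(259,219),base=(331,252.7),hL=(231.7,189.3),hR=(245,214.3))
for k in T:
    x,e=tri(T[k],S[k]);print(k,x.round(1),'dT',(depth(g,[np.round(T[k])])[0]*1000).round(1),'dS',(depth(s,[np.round(S[k])])[0]*1000).round(1))
# pots: warm-coloured discs in top and side
for im,z,n in((g,.018,'T'),(s,.018,'S')):
    P=cloud(im)*1000
    h=cv2.cvtColor(im['frame'],cv2.COLOR_BGR2HSV)
    # base: points at z 14 +-3 (colour blue)
    m=(h[...,0]>95)&(h[...,0]<120)&(h[...,1]>40)&(P[...,0]>560)&(P[...,0]<720)&(P[...,1]<-200)&(P[...,1]>-380)&(P[...,2]<30)
    v,u=np.nonzero(m);c,rad=cv2.minEnclosingCircle(np.c_[P[m][:,0],P[m][:,1]].astype(np.float32));print(n,'base',c,rad,np.median(P[m][:,2]))
    m=(h[...,1]>60)&(h[...,0]<30)&(P[...,0]>410)&(P[...,0]<590)&(P[...,1]<-310)&(P[...,1]>-475)
    k,l,st,c=cv2.connectedComponentsWithStats(m.astype(np.uint8))
    for i in range(1,k):
        if st[i,4]>12: print(n,'pot',c[i].round(1),st[i,4],(ray(im,c[i],.018)[0]*1000).round(1),P[l==i].mean(0).round(1))
    m=(P[...,0]>380)&(P[...,0]<540)&(P[...,1]>60)&(P[...,1]<200)&(P[...,2]>20)
    if n=='T' or 1:
        q=P[m]; print(n,'dome',len(q)); 
        if len(q):
            c,rad=cv2.minEnclosingCircle(q[:,:2].astype(np.float32));print(c,rad,q[:,2].max(),q[q[:,2]>q[:,2].max()-8].mean(0).round(1))
    m=(P[...,0]>395)&(P[...,0]<660)&(P[...,1]>-190)&(P[...,1]<80)&(P[...,2]>75)&(P[...,2]<100)
    q=P[m];print(n,'handle',len(q),q.mean(0).round(1),q.min(0).round(1),q.max(0).round(1))
    if n=='T': print(np.degrees(np.polyfit(q[:,1],q[:,0],1)[0]))
    m=(P[...,0]>395)&(P[...,0]<660)&(P[...,1]>-190)&(P[...,1]<80)&(P[...,2]>30)&(P[...,2]<70)
    q=P[m];print(n,'box',q.min(0).round(1),q.max(0).round(1),cv2.minAreaRect(q[:,:2].astype(np.float32)))
    for nm,a,b in (('red',(0,150,80),(8,255,255)),('grn',(55,90,30),(85,255,255))):
        m=(cv2.inRange(h,np.array(a),np.array(b))>0)&(P[...,1]>-300)&(P[...,1]<-150)&(P[...,0]<600)&(P[...,0]>400)
        q=P[m];print(n,nm,q.mean(0).round(1),q.min(0).round(1),q.max(0).round(1))
E
```

```text
blue [ 545.9 -351.9   16.5] dT [ 543.9 -351.8   19.8] dS [ 544.1 -355.2   21.7]
black [ 467.2 -360.8   15.4] dT [ 466.4 -358.    28. ] dS [ 465.9 -367.4   24.3]
green [ 467.6 -436.2   18.3] dT [ 468.4 -435.9   25.4] dS [ 466.4 -438.2   22.3]
white [ 514.4 -131.    30. ] dT [ 513.7 -131.1   55.6] dS [ 505.2 -158.8   55.2]
base [ 633.8 -281.8   11.1] dT [ 632.  -280.8   17.3] dS [ 631.7 -287.3   16.1]
hL [473.3 -52.1  75.8] dT [472.  -53.2  90.5] dS [470.6 -66.5  87.7]
hR [ 477.8 -135.8   59.9] dT [ 477.  -135.4   88.8] dS [ 478.7 -136.1   60.8]
T base (635.21435546875, -282.24761962890625) 44.65214920043945 14.603508888849648
T pot [352.1 221.8] 44 [ 544.6 -349.3   18. ] [ 544.4 -348.9   21.8]
T pot [354.9 249. ] 45 [ 466.5 -358.9   18. ] [ 466.5 -358.4   21.9]
T pot [381.3 249.3] 42 [ 467.4 -435.2   18. ] [ 467.4 -434.5   21.9]
T pot [350.2 264.9] 25 [ 420.5 -346.6   18. ] [ 4.200e+02 -3.488e+02  4.000e-01]
T dome 749
(472.4903259277344, 139.71160888671875) 88.37777709960938 72.7668276392952 [431.3 114.6  67.1]
T handle 116 [475.  -90.6  89.1] [ 469.1 -138.2   81.4] [479.9 -47.1  98.
[... 556 characters left out ...]
276.1 297. ] 109 [ 466.2 -361.9   18. ] [ 464.7 -365.5   22.6]
S pot [290.9 325.1] 127 [ 466.7 -437.6   18. ] [ 465.1 -440.7   22.8]
S pot [343.5 328.8] 54 [ 557.9 -483.4   18. ] [ 5.659e+02 -4.725e+02  2.000e-01]
S dome 772
(471.88763427734375, 139.48487854003906) 88.70227813720703 70.69793917939693 [433.6 115.6  66.5]
S handle 130 [476.2 -97.2  88.9] [ 469.9 -138.1   75.3] [484.6 -43.4  95. ]
S box [ 419.8 -190.    30.1] [660.   79.9  70. ] ((539.9060668945312, -55.00047302246094), (240.0550079345703, 269.9502258300781), 0.024775823578238487)
S red [ 502.9 -226.9   72.6] [ 496.2 -240.9   62.1] [ 512.  -207.1   77.8]
S grn [ 454.1 -225.1   53. ] [ 444.  -234.2   43.1] [ 466.4 -213.6   58.9]
```

>>> send_rows(
  deltas=[
    {"dx":23,"dy":29,"dz":0,"rz":-4},
    {"dx":46,"dy":58,"dz":0,"rz":-8},
    {"dx":69,"dy":86,"dz":0,"rz":-11},
    {"dx":92,"dy":115,"rz":-11},
    {"dx":115,"dy":144,"rz":-11},
  ],
  jaw=0,
)

```text
$.deltas[0]: bad value
```

>>> send_rows(
  deltas=[
    {"dx":23,"dy":29},
    {"dx":46,"dy":58},
    {"dx":69,"dy":86},
    {"dx":92,"dy":115},
    {"dx":115,"dy":144},
  ],
)

```text
$.deltas[0]: bad value
```

>>> send_rows(
  deltas=[
    {"dx":23,"dy":29,"dz":-10},
    {"dx":46,"dy":58,"dz":-30},
    {"dx":69,"dy":86,"dz":-50},
    {"dx":92,"dy":115,"dz":-80},
    {"dx":115,"dy":145,"dz":-110},
  ],
)

```text
$.deltas[0]: bad value
```

>>> send_rows(
  deltas=[
    {"dx":23,"dy":29,"dz":0,"rx":0,"ry":0,"rz":-4},
    {"dx":46,"dy":58,"dz":0,"rx":0,"ry":0,"rz":-8},
    {"dx":69,"dy":86,"dz":0,"rx":0,"ry":0,"rz":-11},
    {"dx":92,"dy":115,"dz":0,"rx":0,"ry":0,"rz":-11},
    {"dx":115,"dy":144,"dz":0,"rx":0,"ry":0,"rz":-11},
  ],
  jaw=0,
)

```text
clock: 0.72
tcp_pos: [0.2762, -0.5102, 0.2424]
orientation: [3.141, 0.074, 0.0]
contact_force: [1.1, 0.2, 0.0]
grip_width: 0.0255
gripper_force: 0.0
```

>>> send_rows(
  deltas=[
    {"dx":23,"dy":29,"dz":0,"rx":0,"ry":0,"rz":0},
    {"dx":46,"dy":58,"dz":0,"rx":0,"ry":0,"rz":0},
    {"dx":69,"dy":86,"dz":0,"rx":0,"ry":0,"rz":0},
    {"dx":92,"dy":115,"dz":0,"rx":0,"ry":0,"rz":0},
    {"dx":115,"dy":144,"dz":0,"rx":0,"ry":0,"rz":0},
  ],
)

```text
clock: 1.13
tcp_pos: [0.3911, -0.3662, 0.2425]
orientation: [3.14, 0.075, 0.0]
contact_force: [0.9, -0.3, 0.2]
grip_width: -0.0003
gripper_force: 0.0
```

>>> send_rows(
  deltas=[
    {"dx":23,"dy":29,"dz":-10,"rx":0,"ry":0,"rz":0},
    {"dx":46,"dy":58,"dz":-30,"rx":0,"ry":0,"rz":0},
    {"dx":69,"dy":86,"dz":-50,"rx":0,"ry":0,"rz":0},
    {"dx":92,"dy":115,"dz":-80,"rx":0,"ry":0,"rz":0},
    {"dx":115,"dy":145,"dz":-110,"rx":0,"ry":0,"rz":0},
  ],
)

```text
clock: 1.55
tcp_pos: [0.5007, -0.2292, 0.1399]
orientation: [3.14, 0.075, 0.003]
contact_force: [0.4, -0.8, -0.3]
grip_width: 0.0003
gripper_force: 0.0
```

>>> send_rows(
  deltas=[
    {"dx":-2,"dy":0,"dz":-15,"rx":0,"ry":0,"rz":0},
    {"dx":-4,"dy":0,"dz":-30,"rx":0,"ry":0,"rz":0},
    {"dx":-4,"dy":0,"dz":-40,"rx":0,"ry":0,"rz":0},
    {"dx":-4,"dy":0,"dz":-44,"rx":0,"ry":0,"rz":0},
    {"dx":-4,"dy":0,"dz":-48,"rx":0,"ry":0,"rz":0},
  ],
)

```text
clock: 1.97
tcp_pos: [0.4953, -0.2311, 0.0921]
orientation: [3.141, 0.074, 0.0]
contact_force: [-0.1, -0.2, 0.2]
grip_width: -0.0001
gripper_force: 0.0
```

>>> send_rows(
  deltas=[
    {"dx":-1,"dy":0,"dz":-3,"rx":0,"ry":0,"rz":0},
    {"dx":-2,"dy":0,"dz":-6,"rx":0,"ry":0,"rz":0},
    {"dx":-3,"dy":0,"dz":-9,"rx":0,"ry":0,"rz":0},
    {"dx":-4,"dy":0,"dz":-11,"rx":0,"ry":0,"rz":0},
    {"dx":-4,"dy":0,"dz":-11,"rx":0,"ry":0,"rz":0},
  ],
)

```text
clock: 2.38
tcp_pos: [0.4907, -0.231, 0.0811]
orientation: [3.14, 0.074, -0.001]
contact_force: [-0.6, -0.6, 0.6]
grip_width: 0.0001
gripper_force: 0.3
```

>>> send_rows(
  deltas=[
    {"dx":0,"dy":0,"dz":10,"rx":0,"ry":0,"rz":0},
    {"dx":8,"dy":8,"dz":10,"rx":0,"ry":0,"rz":0},
    {"dx":8,"dy":8,"dz":5,"rx":0,"ry":0,"rz":0},
    {"dx":8,"dy":8,"dz":1,"rx":0,"ry":0,"rz":0},
    {"dx":8,"dy":8,"dz":-3,"rx":0,"ry":0,"rz":0},
  ],
)

```text
clock: 2.8
tcp_pos: [0.4991, -0.222, 0.0777]
orientation: [-3.14, -0.077, 0.001]
contact_force: [-0.9, 0.8, 2.1]
grip_width: 0.0003
gripper_force: 0.8
```

>>> send_rows(
  deltas=[
    {"dx":0,"dy":0,"dz":-2,"rx":0,"ry":0,"rz":0},
    {"dx":0,"dy":0,"dz":-4,"rx":0,"ry":0,"rz":0},
    {"dx":0,"dy":0,"dz":-6,"rx":0,"ry":0,"rz":0},
    {"dx":0,"dy":0,"dz":-6,"rx":0,"ry":0,"rz":0},
    {"dx":0,"dy":0,"dz":-6,"rx":0,"ry":0,"rz":0},
  ],
)

```text
clock: 3.22
tcp_pos: [0.4994, -0.2227, 0.0721]
orientation: [3.141, 0.075, 0.0]
contact_force: [0.6, 0.7, 0.2]
grip_width: 0.0001
gripper_force: 0.0
```

>>> send_rows(
  deltas=[
    {"dx":0,"dy":0,"dz":-1,"rx":0,"ry":0,"rz":0},
    {"dx":0,"dy":0,"dz":-2,"rx":0,"ry":0,"rz":0},
    {"dx":0,"dy":0,"dz":-3,"rx":0,"ry":0,"rz":0},
    {"dx":0,"dy":0,"dz":-3,"rx":0,"ry":0,"rz":0},
  ],
)

```text
clock: 3.55
tcp_pos: [0.4995, -0.2228, 0.0702]
orientation: [3.14, 0.075, 0.0]
contact_force: [-3.5, 1.4, 9.1]
grip_width: -0.0002
gripper_force: 5.2
```

>>> send_rows(
  deltas=[
    {"dx":0,"dy":0,"dz":-2,"rx":0,"ry":0,"rz":0},
    {"dx":0,"dy":0,"dz":-2,"rx":0,"ry":0,"rz":0},
    {"dx":0,"dy":0,"dz":0,"rx":0,"ry":0,"rz":0},
    {"dx":0,"dy":0,"dz":32,"rx":0,"ry":0,"rz":0},
    {"dx":0,"dy":0,"dz":63,"rx":0,"ry":0,"rz":0},
  ],
)

```text
clock: 3.97
tcp_pos: [0.498, -0.222, 0.1318]
orientation: [-3.139, -0.075, 0.005]
contact_force: [1.0, -0.5, -0.0]
grip_width: -0.0001
gripper_force: 0.0
```

>>> send_rows(
  deltas=[
    {"dx":-15,"dy":33,"dz":0,"rx":0,"ry":0,"rz":0},
    {"dx":-30,"dy":66,"dz":0,"rx":0,"ry":0,"rz":0},
    {"dx":-46,"dy":99,"dz":0,"rx":0,"ry":0,"rz":0},
    {"dx":-61,"dy":132,"dz":0,"rx":0,"ry":0,"rz":0},
    {"dx":-61,"dy":132,"dz":0,"rx":0,"ry":0,"rz":0},
  ],
)

```text
clock: 4.38
tcp_pos: [0.4352, -0.0848, 0.132]
orientation: [-3.138, -0.087, 0.004]
contact_force: [-0.0, 0.7, -0.0]
grip_width: -0.0001
gripper_force: 0.0
```

```bash
python3 - <<'E'
from h import *
for n in('top','side'):
    g=grab(n);P=cloud(g)*1000;h=cv2.cvtColor(g['frame'],cv2.COLOR_BGR2HSV)
    m=(cv2.inRange(h,np.array((0,150,80)),np.array((8,255,255)))>0)&(P[...,1]>-300)&(P[...,1]<-150)&(P[...,0]<600)&(P[...,0]>400)
    q=P[m];print(n,len(q),np.median(q,0).round(1),q.min(0),q.max(0))
E
```

```text
top 61 [ 496.4 -221.7   57.4] [ 488.02562369 -238.35603088   50.61026432] [ 502.52008201 -207.08042088   64.44601519]
side 90 [ 495.5 -230.2   57.7] [ 488.96806558 -240.28758213   43.78385954] [ 504.62312346 -206.19626505   63.78305999]
```

>>> send_rows(
  deltas=[
    {"dx":0,"dy":-2,"dz":-22,"rx":0,"ry":0,"rz":0},
    {"dx":0,"dy":-2,"dz":-44,"rx":0,"ry":0,"rz":0},
    {"dx":10,"dy":-2,"dz":-44,"rx":0,"ry":0,"rz":0},
    {"dx":20,"dy":-1,"dz":-44,"rx":0,"ry":0,"rz":0},
    {"dx":30,"dy":-1,"dz":-44,"rx":0,"ry":0,"rz":0},
  ],
)

```text
clock: 4.9
tcp_pos: [0.4696, -0.0921, 0.0886]
orientation: [3.141, 0.073, -0.001]
contact_force: [-2.0, 0.5, -2.3]
grip_width: 0.0001
gripper_force: 1.2
```

>>> send_rows(
  deltas=[
    {"dx":12,"dy":1,"dz":0,"rx":0,"ry":0,"rz":0},
    {"dx":24,"dy":1,"dz":0,"rx":0,"ry":0,"rz":0},
    {"dx":36,"dy":2,"dz":0,"rx":0,"ry":0,"rz":0},
    {"dx":48,"dy":2,"dz":0,"rx":0,"ry":0,"rz":0},
    {"dx":60,"dy":3,"dz":0,"rx":0,"ry":0,"rz":0},
  ],
)

```text
clock: 5.32
tcp_pos: [0.5296, -0.0891, 0.089]
orientation: [3.14, 0.074, -0.0]
contact_force: [-2.2, -2.0, -1.2]
grip_width: 0.0001
gripper_force: 1.3
```

>>> send_rows(
  deltas=[
    {"dx":12,"dy":1,"dz":0,"rx":0,"ry":0,"rz":0},
    {"dx":24,"dy":1,"dz":0,"rx":0,"ry":0,"rz":0},
    {"dx":36,"dy":2,"dz":0,"rx":0,"ry":0,"rz":0},
    {"dx":48,"dy":2,"dz":0,"rx":0,"ry":0,"rz":0},
    {"dx":60,"dy":3,"dz":0,"rx":0,"ry":0,"rz":0},
  ],
)

```text
clock: 5.73
tcp_pos: [0.5896, -0.0863, 0.0891]
orientation: [3.14, 0.074, -0.0]
contact_force: [-2.7, -2.6, -0.2]
grip_width: -0.0001
gripper_force: 1.3
```

>>> send_rows(
  deltas=[
    {"dx":4,"dy":0,"dz":0,"rx":0,"ry":0,"rz":0},
    {"dx":8,"dy":0,"dz":0,"rx":0,"ry":0,"rz":0},
    {"dx":11,"dy":0,"dz":0,"rx":0,"ry":0,"rz":0},
    {"dx":14,"dy":0,"dz":0,"rx":0,"ry":0,"rz":0},
    {"dx":15,"dy":0,"dz":0,"rx":0,"ry":0,"rz":0},
  ],
)

```text
clock: 6.15
tcp_pos: [0.6006, -0.0858, 0.0883]
orientation: [3.14, 0.074, -0.01]
contact_force: [-13.1, 0.9, 11.4]
grip_width: 0.0002
gripper_force: 6.3
```

>>> send_rows(
  deltas=[
    {"dx":-25,"dy":0,"dz":0,"rx":0,"ry":0,"rz":0},
    {"dx":-35,"dy":0,"dz":30,"rx":0,"ry":0,"rz":0},
    {"dx":-35,"dy":0,"dz":68,"rx":0,"ry":0,"rz":0},
    {"dx":-65,"dy":20,"dz":80,"rx":0,"ry":0,"rz":0},
    {"dx":-95,"dy":42,"dz":92,"rx":0,"ry":0,"rz":0},
  ],
  jaw=70,
)

```text
clock: 6.57
tcp_pos: [0.5102, -0.0444, 0.1828]
orientation: [3.14, 0.07, 0.01]
contact_force: [-0.1, 1.0, -0.5]
grip_width: 0.0606
gripper_force: 0.0
```

>>> send_rows(
  deltas=[
    {"dx":-20,"dy":30,"dz":0,"rx":0,"ry":0,"rz":0},
    {"dx":-40,"dy":60,"dz":0,"rx":0,"ry":0,"rz":0},
    {"dx":-60,"dy":90,"dz":0,"rx":0,"ry":0,"rz":0},
    {"dx":-60,"dy":90,"dz":0,"rx":0,"ry":0,"rz":0},
    {"dx":-60,"dy":90,"dz":0,"rx":0,"ry":0,"rz":0},
  ],
)

```text
clock: 6.98
tcp_pos: [0.448, 0.0481, 0.181]
orientation: [-3.14, -0.082, -0.003]
contact_force: [-0.0, -1.1, -0.2]
grip_width: 0.0701
gripper_force: 0.0
```

```bash
cat > look.py <<'E'
from h import *
import sys
g=grab('top');s=grab('side')
t=cv2.resize(g['frame'][130:275,160:405],None,fx=2.6,fy=2.6,interpolation=cv2.INTER_CUBIC)
t=cv2.convertScaleAbs(t,alpha=1.5)
b=cv2.resize(s['frame'][155:350,180:400],None,fx=2.6,fy=2.6,interpolation=cv2.INTER_CUBIC)
cv2.imwrite('pics/%s_t.png'%sys.argv[1],t);cv2.imwrite('pics/%s_s.png'%sys.argv[1],cv2.convertScaleAbs(b,alpha=1.3))
E
python3 look.py open; python3 - <<'E'
from h import *
for n in('top','side'):
    g=grab(n);P=cloud(g)*1000;h=cv2.cvtColor(g['frame'],cv2.COLOR_BGR2HSV)
    m=(abs(P[...,0]-515)<45)&(abs(P[...,1]+131)<45)&(h[...,1]>60)&(h[...,0]>95)&(h[...,0]<125)
    q=P[m];v,u=np.nonzero(m);print(n,len(q),np.median(q,0).round(1),u.mean(),v.mean(),(ray(g,[(u.mean(),v.mean())],.029)*1000).round(1))
    m=(abs(P[...,0]-610)<60)&(abs(P[...,1]+85)<80)&(P[...,2]>78)&(P[...,2]<100);q=P[m];print('handle',q.mean(0).round(1))
E
```

```text
top 31 [ 511.7 -125.4   33.3] 275.0 230.67741935483872 [[ 512.6 -127.9   29. ]]
handle [614.9 -87.   89.3]
side 24 [ 507.7 -132.8   33.9] 256.75 218.95833333333334 [[ 510.5 -128.1   29. ]]
handle [615.3 -90.4  89.6]
```

View pics/open_t.png

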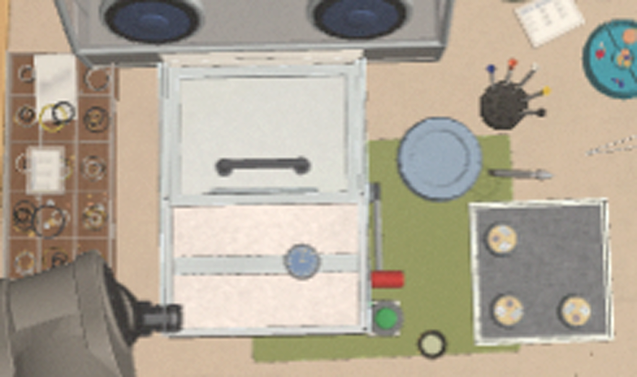

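The hatch is fully open: its handle is at x≈615, which is 140 mm from where it started. The white pot is clear at (512,-128). I'll turn the tool so the fingers close along the box's x and straddle the bar.

```bash
python3 -c "
from h import *
o=r.get_obs();print(o['joints'].round(2),o['tcp_pos'],o['orientation'])"
```

```text
[ 0.03  0.21 -0.3   2.12  0.08  0.83 -1.85] [0.44915291 0.04535525 0.18036228] [3.14066073e+00 7.17262428e-02 1.23979728e-03]
```

>>> send_rows(
  deltas=[
    {"dx":5,"dy":-12,"dz":0,"rx":0,"ry":0,"rz":6},
    {"dx":9,"dy":-24,"dz":0,"rx":0,"ry":0,"rz":12},
    {"dx":13,"dy":-36,"dz":0,"rx":0,"ry":0,"rz":18},
    {"dx":17,"dy":-48,"dz":0,"rx":0,"ry":0,"rz":24},
    {"dx":21,"dy":-58,"dz":0,"rx":0,"ry":0,"rz":30},
  ],
)

```text
clock: 7.6
tcp_pos: [0.4699, -0.0137, 0.18]
orientation: [3.013, 0.889, -0.0]
contact_force: [0.1, -0.1, -0.1]
grip_width: 0.0699
gripper_force: 0.0
```

>>> send_rows(
  deltas=[
    {"dx":5,"dy":-12,"dz":0,"rx":0,"ry":0,"rz":6},
    {"dx":9,"dy":-24,"dz":0,"rx":0,"ry":0,"rz":12},
    {"dx":13,"dy":-36,"dz":0,"rx":0,"ry":0,"rz":18},
    {"dx":17,"dy":-48,"dz":0,"rx":0,"ry":0,"rz":24},
    {"dx":21,"dy":-58,"dz":0,"rx":0,"ry":0,"rz":30},
  ],
)

```text
clock: 8.02
tcp_pos: [0.4907, -0.0719, 0.18]
orientation: [2.681, 1.638, -0.0]
contact_force: [0.2, -0.2, 0.3]
grip_width: 0.0701
gripper_force: 0.0
```

>>> send_rows(
  deltas=[
    {"dx":5,"dy":-12,"dz":-14,"rx":0,"ry":0,"rz":6},
    {"dx":9,"dy":-24,"dz":-28,"rx":0,"ry":0,"rz":12},
    {"dx":13,"dy":-36,"dz":-42,"rx":0,"ry":0,"rz":18},
    {"dx":17,"dy":-48,"dz":-56,"rx":0,"ry":0,"rz":24},
    {"dx":21,"dy":-58,"dz":-70,"rx":0,"ry":0,"rz":30},
  ],
)

```text
clock: 8.43
tcp_pos: [0.5116, -0.1301, 0.1092]
orientation: [2.165, 2.276, -0.0]
contact_force: [-0.5, 0.5, -0.3]
grip_width: 0.0703
gripper_force: 0.0
```

>>> send_rows(
  deltas=[
    {"dx":0,"dy":0,"dz":0,"rx":0,"ry":0,"rz":0},
    {"dx":0,"dy":0,"dz":0,"rx":0,"ry":0,"rz":0},
  ],
)

```text
clock: 8.6
tcp_pos: [0.5108, -0.1288, 0.1094]
orientation: [-2.173, -2.266, 0.001]
contact_force: [1.0, 0.7, 0.3]
grip_width: 0.0696
gripper_force: 0.0
```

>>> send_rows(
  deltas=[
    {"dx":1,"dy":0,"dz":-30,"rx":0,"ry":0,"rz":0},
    {"dx":1,"dy":0,"dz":-60,"rx":0,"ry":0,"rz":0},
    {"dx":1,"dy":0,"dz":-80,"rx":0,"ry":0,"rz":0},
    {"dx":1,"dy":0,"dz":-87,"rx":0,"ry":0,"rz":0},
    {"dx":1,"dy":0,"dz":-87,"rx":0,"ry":0,"rz":0},
  ],
)

```text
clock: 9.02
tcp_pos: [0.5116, -0.1269, 0.0226]
orientation: [-2.168, -2.271, 0.002]
contact_force: [-0.8, 0.4, -0.7]
grip_width: 0.0698
gripper_force: 0.0
```

>>> send_rows(
  deltas=[
    {"dx":0,"dy":0,"dz":0,"rx":0,"ry":0,"rz":0},
    {"dx":0,"dy":0,"dz":0,"rx":0,"ry":0,"rz":0},
    {"dx":0,"dy":0,"dz":0,"rx":0,"ry":0,"rz":0},
    {"dx":0,"dy":0,"dz":0,"rx":0,"ry":0,"rz":0},
    {"dx":0,"dy":0,"dz":0,"rx":0,"ry":0,"rz":0},
  ],
  jaw=34,
  newtons=40,
)

```text
clock: 9.43
tcp_pos: [0.5136, -0.1277, 0.0251]
orientation: [2.167, 2.271, 0.003]
contact_force: [-1.2, 0.5, 5.0]
grip_width: 0.0385
gripper_force: 39.7
```

>>> send_rows(
  deltas=[
    {"dx":0,"dy":0,"dz":15,"rx":0,"ry":0,"rz":0},
    {"dx":0,"dy":0,"dz":40,"rx":0,"ry":0,"rz":0},
    {"dx":0,"dy":0,"dz":70,"rx":0,"ry":0,"rz":0},
    {"dx":0,"dy":0,"dz":88,"rx":0,"ry":0,"rz":0},
    {"dx":0,"dy":0,"dz":88,"rx":0,"ry":0,"rz":0},
  ],
)

```text
clock: 9.85
tcp_pos: [0.5154, -0.128, 0.1163]
orientation: [2.163, 2.268, 0.007]
contact_force: [0.1, -0.3, -0.1]
grip_width: 0.0386
gripper_force: 40.3
```

>>> send_rows(
  deltas=[
    {"dx":24,"dy":-31,"dz":0,"rx":0,"ry":0,"rz":0},
    {"dx":48,"dy":-62,"dz":0,"rx":0,"ry":0,"rz":0},
    {"dx":72,"dy":-93,"dz":0,"rx":0,"ry":0,"rz":0},
    {"dx":96,"dy":-124,"dz":0,"rx":0,"ry":0,"rz":0},
    {"dx":121,"dy":-154,"dz":0,"rx":0,"ry":0,"rz":0},
  ],
)

```text
clock: 10.27
tcp_pos: [0.6338, -0.2837, 0.1115]
orientation: [2.169, 2.272, -0.001]
contact_force: [0.2, -0.0, -0.7]
grip_width: 0.0384
gripper_force: 40.4
```

>>> send_rows(
  deltas=[
    {"dx":0,"dy":0,"dz":0,"rx":0,"ry":0,"rz":0},
    {"dx":0,"dy":0,"dz":0,"rx":0,"ry":0,"rz":0},
  ],
)

```text
clock: 10.43
tcp_pos: [0.6336, -0.2842, 0.1107]
orientation: [2.172, 2.269, -0.0]
contact_force: [-0.4, -0.1, -0.4]
grip_width: 0.0388
gripper_force: 40.5
```

>>> send_rows(
  deltas=[
    {"dx":1,"dy":2,"dz":-35,"rx":0,"ry":0,"rz":0},
    {"dx":1,"dy":2,"dz":-65,"rx":0,"ry":0,"rz":0},
    {"dx":1,"dy":2,"dz":-78,"rx":0,"ry":0,"rz":0},
    {"dx":1,"dy":2,"dz":-82,"rx":0,"ry":0,"rz":0},
    {"dx":1,"dy":2,"dz":-82,"rx":0,"ry":0,"rz":0},
  ],
)

```text
clock: 10.85
tcp_pos: [0.6335, -0.2786, 0.0286]
orientation: [-2.166, -2.273, 0.001]
contact_force: [0.2, 0.0, -0.3]
grip_width: 0.0383
gripper_force: 40.5
```

>>> send_rows(
  deltas=[
    {"dx":0,"dy":0,"dz":-1,"rx":0,"ry":0,"rz":0},
    {"dx":0,"dy":0,"dz":-2,"rx":0,"ry":0,"rz":0},
    {"dx":0,"dy":0,"dz":-3,"rx":0,"ry":0,"rz":0},
    {"dx":0,"dy":0,"dz":-4,"rx":0,"ry":0,"rz":0},
    {"dx":0,"dy":0,"dz":-4,"rx":0,"ry":0,"rz":0},
  ],
)

```text
clock: 11.27
tcp_pos: [0.6345, -0.2798, 0.0258]
orientation: [2.167, 2.273, 0.0]
contact_force: [-0.5, -1.1, -0.0]
grip_width: 0.0386
gripper_force: 40.5
```

>>> send_rows(
  deltas=[
    {"dx":0,"dy":0,"dz":-1,"rx":0,"ry":0,"rz":0},
    {"dx":0,"dy":0,"dz":-1,"rx":0,"ry":0,"rz":0},
    {"dx":0,"dy":0,"dz":-1,"rx":0,"ry":0,"rz":0},
    {"dx":0,"dy":0,"dz":-1,"rx":0,"ry":0,"rz":0},
  ],
)

```text
clock: 11.6
tcp_pos: [0.6343, -0.2797, 0.0243]
orientation: [2.168, 2.274, 0.0]
contact_force: [-0.2, -1.0, 0.5]
grip_width: 0.0385
gripper_force: 40.6
```

```bash
python3 look.py wb; python3 - <<'E'
from h import *
o=r.get_obs();print(o['tcp_pos'],o['contact_force'])
E
```

```text
[ 0.63435199 -0.27961794  0.02431804] [-0.61026573 -0.3464874   0.95308454]
```

View pics/wb_s.png

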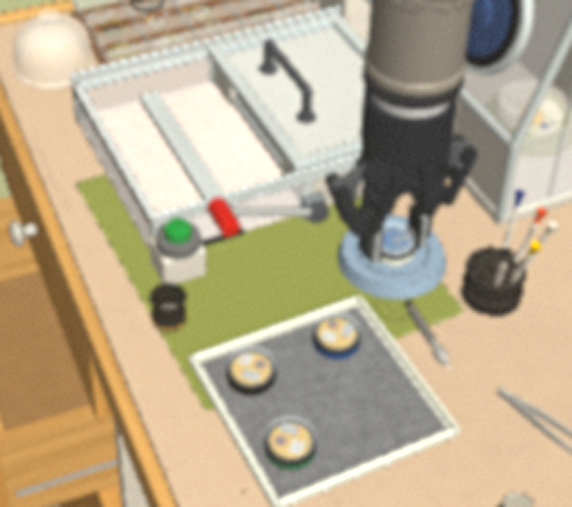

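The white pot is held upright over the base, at side-crop (397,238). It needs a small shift in y before I release it.

>>> send_rows(
  deltas=[
    {"dx":0,"dy":0,"dz":2,"rx":0,"ry":0,"rz":0},
    {"dx":0,"dy":-2,"dz":2,"rx":0,"ry":0,"rz":0},
    {"dx":0,"dy":-2,"dz":0,"rx":0,"ry":0,"rz":0},
    {"dx":0,"dy":-2,"dz":-1,"rx":0,"ry":0,"rz":0},
    {"dx":0,"dy":-2,"dz":-1,"rx":0,"ry":0,"rz":0},
  ],
)

```text
clock: 12.12
tcp_pos: [0.6345, -0.2822, 0.0242]
orientation: [2.168, 2.273, -0.0]
contact_force: [-2.6, -0.6, 7.2]
grip_width: 0.0385
gripper_force: 41.3
```

>>> send_rows(
  deltas=[
    {"dx":0,"dy":0,"dz":0,"rx":0,"ry":0,"rz":0},
    {"dx":0,"dy":0,"dz":0,"rx":0,"ry":0,"rz":0},
    {"dx":0,"dy":0,"dz":0,"rx":0,"ry":0,"rz":0},
    {"dx":0,"dy":0,"dz":0,"rx":0,"ry":0,"rz":0},
    {"dx":0,"dy":0,"dz":0,"rx":0,"ry":0,"rz":0},
  ],
  jaw=60,
)

```text
clock: 12.53
tcp_pos: [0.6342, -0.2815, 0.023]
orientation: [-2.167, -2.274, 0.0]
contact_force: [0.5, 1.2, -0.1]
grip_width: 0.0599
gripper_force: 0.0
```

>>> send_rows(
  deltas=[
    {"dx":0,"dy":0,"dz":20,"rx":0,"ry":0,"rz":0},
    {"dx":0,"dy":0,"dz":50,"rx":0,"ry":0,"rz":0},
    {"dx":0,"dy":0,"dz":80,"rx":0,"ry":0,"rz":0},
    {"dx":-30,"dy":-25,"dz":80,"rx":0,"ry":0,"rz":0},
    {"dx":-60,"dy":-50,"dz":80,"rx":0,"ry":0,"rz":0},
  ],
)

```text
clock: 12.95
tcp_pos: [0.5775, -0.3296, 0.106]
orientation: [2.158, 2.276, 0.006]
contact_force: [-0.0, -1.1, -1.5]
grip_width: 0.06
gripper_force: 0.0
```

```bash
python3 - <<'E'
from h import *
o=r.get_obs();print(o['tcp_pos'],o['contact_force'])
E
```

```text
[ 0.57753681 -0.32959694  0.10598074] [-0.01331745 -1.08172684 -1.45849314]
```

>>> send_rows(
  deltas=[
    {"dx":-20,"dy":-13,"dz":0,"rx":0,"ry":0,"rz":0},
    {"dx":-31,"dy":-21,"dz":0,"rx":0,"ry":0,"rz":0},
    {"dx":-31,"dy":-21,"dz":-25,"rx":0,"ry":0,"rz":0},
    {"dx":-31,"dy":-21,"dz":-45,"rx":0,"ry":0,"rz":0},
    {"dx":-31,"dy":-21,"dz":-45,"rx":0,"ry":0,"rz":0},
  ],
  jaw=51,
)

```text
clock: 13.37
tcp_pos: [0.5411, -0.3509, 0.0545]
orientation: [-2.163, -2.27, 0.001]
contact_force: [0.0, -0.0, -0.3]
grip_width: 0.0512
gripper_force: 0.0
```

```bash
python3 - <<'E'
from h import *
o=r.get_obs();print(o['tcp_pos'],o['contact_force'])
E
python3 look.py bl
```

```text
[ 0.54106757 -0.35091527  0.05447892] [ 0.00352738 -0.0483699  -0.25386846]
```

View pics/bl_s.png

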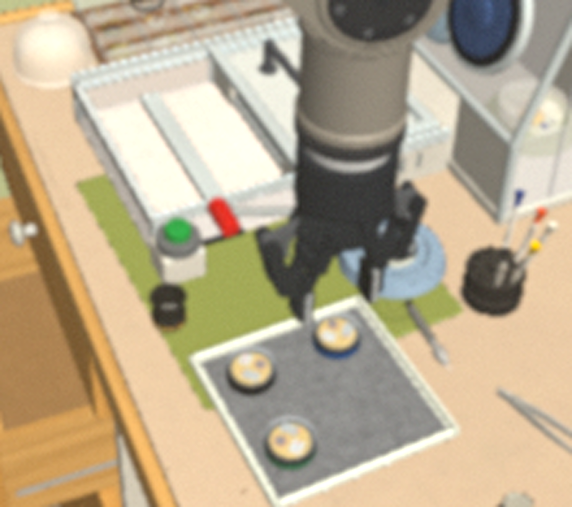

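The gripper stands over the blue pot, at side-crop (337,335), with its fingers straddling it along x. It needs about +3 mm in x.

>>> send_rows(
  deltas=[
    {"dx":3,"dy":-1,"dz":0,"rx":0,"ry":0,"rz":0},
    {"dx":3,"dy":-1,"dz":0,"rx":0,"ry":0,"rz":0},
    {"dx":3,"dy":-1,"dz":-20,"rx":0,"ry":0,"rz":0},
    {"dx":3,"dy":-1,"dz":-34,"rx":0,"ry":0,"rz":0},
    {"dx":3,"dy":-1,"dz":-34,"rx":0,"ry":0,"rz":0},
  ],
)

```text
clock: 13.88
tcp_pos: [0.5448, -0.3526, 0.0218]
orientation: [-2.165, -2.272, 0.002]
contact_force: [-0.8, -0.1, -0.7]
grip_width: 0.0512
gripper_force: 0.0
```

>>> send_rows(
  deltas=[
    {"dx":0,"dy":0,"dz":0,"rx":0,"ry":0,"rz":0},
    {"dx":0,"dy":0,"dz":0,"rx":0,"ry":0,"rz":0},
    {"dx":0,"dy":0,"dz":0,"rx":0,"ry":0,"rz":0},
    {"dx":0,"dy":0,"dz":0,"rx":0,"ry":0,"rz":0},
    {"dx":0,"dy":0,"dz":0,"rx":0,"ry":0,"rz":0},
  ],
  jaw=32,
  newtons=40,
)

```text
clock: 14.3
tcp_pos: [0.5466, -0.3538, 0.0248]
orientation: [2.167, 2.273, 0.0]
contact_force: [0.7, -0.3, -0.0]
grip_width: 0.0379
gripper_force: 40.1
```

>>> send_rows(
  deltas=[
    {"dx":0,"dy":0,"dz":15,"rx":0,"ry":0,"rz":0},
    {"dx":0,"dy":0,"dz":45,"rx":0,"ry":0,"rz":0},
    {"dx":0,"dy":0,"dz":80,"rx":0,"ry":0,"rz":0},
    {"dx":0,"dy":0,"dz":100,"rx":0,"ry":0,"rz":0},
    {"dx":0,"dy":0,"dz":100,"rx":0,"ry":0,"rz":0},
  ],
)

```text
clock: 14.72
tcp_pos: [0.5496, -0.3551, 0.1311]
orientation: [2.161, 2.267, 0.004]
contact_force: [0.9, -0.3, 0.6]
grip_width: 0.038
gripper_force: 40.2
```

>>> send_rows(
  deltas=[
    {"dx":-4,"dy":32,"dz":0,"rx":0,"ry":0,"rz":0},
    {"dx":-8,"dy":64,"dz":0,"rx":0,"ry":0,"rz":0},
    {"dx":-12,"dy":96,"dz":0,"rx":0,"ry":0,"rz":0},
    {"dx":-16,"dy":128,"dz":0,"rx":0,"ry":0,"rz":0},
    {"dx":-20,"dy":160,"dz":0,"rx":0,"ry":0,"rz":0},
  ],
)

```text
clock: 15.13
tcp_pos: [0.5257, -0.1922, 0.1246]
orientation: [2.168, 2.274, -0.0]
contact_force: [0.3, 0.1, -1.0]
grip_width: 0.0378
gripper_force: 40.2
```

>>> send_rows(
  deltas=[
    {"dx":-4,"dy":35,"dz":0,"rx":0,"ry":0,"rz":0},
    {"dx":-8,"dy":70,"dz":0,"rx":0,"ry":0,"rz":0},
    {"dx":-12,"dy":105,"dz":0,"rx":0,"ry":0,"rz":0},
    {"dx":-16,"dy":135,"dz":0,"rx":0,"ry":0,"rz":0},
    {"dx":-18,"dy":158,"dz":0,"rx":0,"ry":0,"rz":0},
  ],
)

```text
clock: 15.55
tcp_pos: [0.5074, -0.0326, 0.1248]
orientation: [-2.165, -2.277, -0.001]
contact_force: [0.4, 0.1, -0.4]
grip_width: 0.038
gripper_force: 40.2
```

>>> send_rows(
  deltas=[
    {"dx":0,"dy":0,"dz":-15,"rx":0,"ry":0,"rz":0},
    {"dx":0,"dy":0,"dz":-30,"rx":0,"ry":0,"rz":0},
    {"dx":0,"dy":0,"dz":-35,"rx":0,"ry":0,"rz":0},
    {"dx":0,"dy":0,"dz":-35,"rx":0,"ry":0,"rz":0},
    {"dx":0,"dy":0,"dz":-35,"rx":0,"ry":0,"rz":0},
  ],
)

```text
clock: 15.97
tcp_pos: [0.5082, -0.0359, 0.0894]
orientation: [-2.168, -2.273, 0.001]
contact_force: [0.7, -0.7, -0.0]
grip_width: 0.0379
gripper_force: 40.2
```

>>> send_rows(
  deltas=[
    {"dx":1,"dy":0,"dz":-25,"rx":0,"ry":0,"rz":0},
    {"dx":1,"dy":0,"dz":-43,"rx":0,"ry":0,"rz":0},
    {"dx":1,"dy":0,"dz":-50,"rx":0,"ry":0,"rz":0},
    {"dx":1,"dy":0,"dz":-52,"rx":0,"ry":0,"rz":0},
    {"dx":1,"dy":0,"dz":-53,"rx":0,"ry":0,"rz":0},
  ],
)

```text
clock: 16.38
tcp_pos: [0.5096, -0.0357, 0.0367]
orientation: [2.168, 2.273, 0.0]
contact_force: [1.3, -0.1, -0.5]
grip_width: 0.0378
gripper_force: 40.3
```

>>> send_rows(
  deltas=[
    {"dx":0,"dy":0,"dz":-1,"rx":0,"ry":0,"rz":0},
    {"dx":0,"dy":0,"dz":-1,"rx":0,"ry":0,"rz":0},
    {"dx":0,"dy":0,"dz":-1,"rx":0,"ry":0,"rz":0},
  ],
)

```text
clock: 16.63
tcp_pos: [0.5099, -0.0356, 0.036]
orientation: [2.167, 2.273, 0.001]
contact_force: [0.6, 0.2, -0.3]
grip_width: 0.038
gripper_force: 40.3
```

>>> send_rows(
  deltas=[
    {"dx":0,"dy":0,"dz":-1,"rx":0,"ry":0,"rz":0},
    {"dx":0,"dy":0,"dz":-1,"rx":0,"ry":0,"rz":0},
    {"dx":0,"dy":0,"dz":-1,"rx":0,"ry":0,"rz":0},
    {"dx":0,"dy":0,"dz":-2,"rx":0,"ry":0,"rz":0},
    {"dx":0,"dy":0,"dz":-2,"rx":0,"ry":0,"rz":0},
  ],
)

```text
clock: 17.05
tcp_pos: [0.5099, -0.0356, 0.0348]
orientation: [2.167, 2.273, 0.0]
contact_force: [-4.1, -0.1, 17.1]
grip_width: 0.0378
gripper_force: 42.0
```

>>> send_rows(
  deltas=[
    {"dx":0,"dy":0,"dz":1,"rx":0,"ry":0,"rz":0},
    {"dx":0,"dy":0,"dz":1,"rx":0,"ry":0,"rz":0},
    {"dx":0,"dy":0,"dz":1,"rx":0,"ry":0,"rz":0},
    {"dx":0,"dy":0,"dz":5,"rx":0,"ry":0,"rz":0},
    {"dx":0,"dy":0,"dz":20,"rx":0,"ry":0,"rz":0},
  ],
  jaw=54,
)

```text
clock: 17.47
tcp_pos: [0.5076, -0.0356, 0.0518]
orientation: [-2.165, -2.272, 0.004]
contact_force: [-0.1, -0.0, 0.2]
grip_width: 0.0539
gripper_force: 0.0
```

>>> send_rows(
  deltas=[
    {"dx":0,"dy":0,"dz":35,"rx":0,"ry":0,"rz":0},
    {"dx":0,"dy":0,"dz":70,"rx":0,"ry":0,"rz":0},
    {"dx":-4,"dy":-32,"dz":70,"rx":0,"ry":0,"rz":0},
    {"dx":-8,"dy":-64,"dz":70,"rx":0,"ry":0,"rz":0},
    {"dx":-12,"dy":-97,"dz":70,"rx":0,"ry":0,"rz":0},
  ],
)

```text
clock: 17.88
tcp_pos: [0.4976, -0.1332, 0.1243]
orientation: [2.164, 2.275, 0.001]
contact_force: [0.2, -0.3, 0.3]
grip_width: 0.054
gripper_force: 0.0
```

>>> send_rows(
  deltas=[
    {"dx":-6,"dy":-38,"dz":0,"rx":0,"ry":0,"rz":0},
    {"dx":-12,"dy":-76,"dz":0,"rx":0,"ry":0,"rz":0},
    {"dx":-18,"dy":-114,"dz":0,"rx":0,"ry":0,"rz":0},
    {"dx":-24,"dy":-152,"dz":0,"rx":0,"ry":0,"rz":0},
    {"dx":-30,"dy":-190,"dz":0,"rx":0,"ry":0,"rz":0},
  ],
)

```text
clock: 18.3
tcp_pos: [0.4665, -0.3244, 0.1233]
orientation: [-2.168, -2.274, -0.0]
contact_force: [1.2, -0.1, -0.7]
grip_width: 0.0538
gripper_force: 0.0
```

>>> send_rows(
  deltas=[
    {"dx":-2,"dy":-38,"dz":-30,"rx":0,"ry":0,"rz":0},
    {"dx":-2,"dy":-38,"dz":-60,"rx":0,"ry":0,"rz":0},
    {"dx":-2,"dy":-38,"dz":-60,"rx":0,"ry":0,"rz":0},
  ],
)

```text
clock: 18.55
tcp_pos: [0.4604, -0.3623, 0.0577]
orientation: [-2.168, -2.262, 0.004]
contact_force: [-1.8, 0.9, 0.1]
grip_width: 0.0537
gripper_force: 0.0
```

```bash
cat > pots.py <<'E'
from h import *
o=r.get_obs();print((o['tcp_pos']*1000).round(1))
for n in('top','side'):
    g=grab(n);P=cloud(g)*1000;h=cv2.cvtColor(g['frame'],cv2.COLOR_BGR2HSV)
    m=(h[...,1]>60)&(h[...,0]<30)&(P[...,0]>440)&(P[...,0]<570)&(P[...,1]<-320)&(P[...,1]>-465)&(P[...,2]>8)&(P[...,2]<40)
    m|=(h[...,1]>60)&(h[...,0]<30)&(P[...,0]>470)&(P[...,0]<550)&(P[...,1]<10)&(P[...,1]>-190)&(P[...,2]>18)&(P[...,2]<60)
    k,l,st,c=cv2.connectedComponentsWithStats(m.astype(np.uint8))
    for i in range(1,k):
        if st[i,4]>12: print(n,'pot',st[i,4],'z18',(ray(g,c[i],.018)[0]*1000).round(1),'z29',(ray(g,c[i],.029)[0]*1000).round(1),P[l==i].mean(0).round(1))
E
python3 pots.py
```

```text
[ 460.4 -362.3   57.7]
top pot 42 z18 [508.7 -33.6  18. ] z29 [508.3 -34.4  29. ] [508.3 -34.6  32. ]
side pot 55 z18 [513.  -25.5  18. ] z29 [508.7 -38.9  29. ] [507.5 -42.8  32.3]
side pot 106 z18 [ 466.3 -361.9   18. ] z29 [ 462.7 -370.4   29. ] [ 464.9 -365.3   22.5]
side pot 125 z18 [ 466.4 -437.5   18. ] z29 [ 462.9 -444.9   29. ] [ 465.  -440.5   22.5]
```

>>> send_rows(
  deltas=[
    {"dx":3,"dy":1,"dz":0,"rx":0,"ry":0,"rz":0},
    {"dx":3,"dy":1,"dz":0,"rx":0,"ry":0,"rz":0},
    {"dx":3,"dy":1,"dz":-20,"rx":0,"ry":0,"rz":0},
    {"dx":3,"dy":1,"dz":-38,"rx":0,"ry":0,"rz":0},
    {"dx":3,"dy":1,"dz":-40,"rx":0,"ry":0,"rz":0},
  ],
)

```text
clock: 19.07
tcp_pos: [0.4682, -0.358, 0.0225]
orientation: [-2.164, -2.275, -0.0]
contact_force: [-0.8, -0.8, -0.3]
grip_width: 0.054
gripper_force: 0.0
```

>>> send_rows(
  deltas=[
    {"dx":0,"dy":0,"dz":0,"rx":0,"ry":0,"rz":0},
    {"dx":0,"dy":0,"dz":0,"rx":0,"ry":0,"rz":0},
  ],
)

```text
clock: 19.23
tcp_pos: [0.4694, -0.3594, 0.0247]
orientation: [2.165, 2.274, 0.001]
contact_force: [0.1, -0.4, 0.9]
grip_width: 0.0545
gripper_force: 0.0
```

>>> send_rows(
  deltas=[
    {"dx":-3,"dy":-1,"dz":-3,"rx":0,"ry":0,"rz":0},
    {"dx":-3,"dy":-1,"dz":-3,"rx":0,"ry":0,"rz":0},
  ],
)

```text
clock: 19.4
tcp_pos: [0.4651, -0.3611, 0.021]
orientation: [2.167, 2.273, -0.0]
contact_force: [-0.5, -0.6, -0.1]
grip_width: 0.0539
gripper_force: 0.0
```

>>> send_rows(
  deltas=[
    {"dx":0,"dy":0,"dz":0,"rx":0,"ry":0,"rz":0},
    {"dx":0,"dy":0,"dz":0,"rx":0,"ry":0,"rz":0},
    {"dx":0,"dy":0,"dz":0,"rx":0,"ry":0,"rz":0},
    {"dx":0,"dy":0,"dz":0,"rx":0,"ry":0,"rz":0},
    {"dx":0,"dy":0,"dz":0,"rx":0,"ry":0,"rz":0},
  ],
  jaw=32,
)

```text
clock: 19.82
tcp_pos: [0.4654, -0.361, 0.0211]
orientation: [2.167, 2.273, -0.0]
contact_force: [-1.6, -0.1, 5.4]
grip_width: 0.0379
gripper_force: 39.6
```

>>> send_rows(
  deltas=[
    {"dx":0,"dy":0,"dz":15,"rx":0,"ry":0,"rz":0},
    {"dx":0,"dy":0,"dz":45,"rx":0,"ry":0,"rz":0},
    {"dx":0,"dy":0,"dz":80,"rx":0,"ry":0,"rz":0},
    {"dx":4,"dy":20,"dz":100,"rx":0,"ry":0,"rz":0},
    {"dx":9,"dy":50,"dz":100,"rx":0,"ry":0,"rz":0},
  ],
)

```text
clock: 20.23
tcp_pos: [0.4763, -0.315, 0.1252]
orientation: [2.168, 2.26, 0.001]
contact_force: [1.1, 0.8, -0.6]
grip_width: 0.0385
gripper_force: 40.3
```

>>> send_rows(
  deltas=[
    {"dx":6,"dy":38,"dz":0,"rx":0,"ry":0,"rz":0},
    {"dx":12,"dy":76,"dz":0,"rx":0,"ry":0,"rz":0},
    {"dx":18,"dy":114,"dz":0,"rx":0,"ry":0,"rz":0},
    {"dx":24,"dy":152,"dz":0,"rx":0,"ry":0,"rz":0},
    {"dx":30,"dy":190,"dz":0,"rx":0,"ry":0,"rz":0},
  ],
)

```text
clock: 20.65
tcp_pos: [0.5043, -0.1189, 0.1207]
orientation: [2.168, 2.273, 0.0]
contact_force: [0.9, -0.4, -1.3]
grip_width: 0.0384
gripper_force: 40.3
```

>>> send_rows(
  deltas=[
    {"dx":3,"dy":20,"dz":0,"rx":0,"ry":0,"rz":0},
    {"dx":5,"dy":30,"dz":-20,"rx":0,"ry":0,"rz":0},
    {"dx":5,"dy":30,"dz":-30,"rx":0,"ry":0,"rz":0},
    {"dx":5,"dy":30,"dz":-30,"rx":0,"ry":0,"rz":0},
    {"dx":5,"dy":30,"dz":-30,"rx":0,"ry":0,"rz":0},
  ],
)

```text
clock: 21.07
tcp_pos: [0.5084, -0.0919, 0.0897]
orientation: [-2.168, -2.271, 0.003]
contact_force: [-0.1, 0.5, 0.8]
grip_width: 0.038
gripper_force: 40.3
```

>>> send_rows(
  deltas=[
    {"dx":2,"dy":0,"dz":-25,"rx":0,"ry":0,"rz":0},
    {"dx":2,"dy":0,"dz":-46,"rx":0,"ry":0,"rz":0},
    {"dx":2,"dy":0,"dz":-53,"rx":0,"ry":0,"rz":0},
    {"dx":2,"dy":0,"dz":-55,"rx":0,"ry":0,"rz":0},
    {"dx":2,"dy":0,"dz":-56,"rx":0,"ry":0,"rz":0},
  ],
)

```text
clock: 21.48
tcp_pos: [0.5113, -0.0915, 0.0345]
orientation: [2.169, 2.272, -0.0]
contact_force: [0.4, -0.2, 0.6]
grip_width: 0.0377
gripper_force: 40.3
```

>>> send_rows(
  deltas=[
    {"dx":0,"dy":0,"dz":-1,"rx":0,"ry":0,"rz":0},
    {"dx":0,"dy":0,"dz":-1,"rx":0,"ry":0,"rz":0},
    {"dx":0,"dy":0,"dz":-2,"rx":0,"ry":0,"rz":0},
    {"dx":0,"dy":0,"dz":-2,"rx":0,"ry":0,"rz":0},
  ],
)

```text
clock: 21.82
tcp_pos: [0.5117, -0.0907, 0.0328]
orientation: [2.167, 2.273, 0.001]
contact_force: [0.1, 0.2, -0.8]
grip_width: 0.0377
gripper_force: 40.3
```

>>> send_rows(
  deltas=[
    {"dx":0,"dy":0,"dz":-1,"rx":0,"ry":0,"rz":0},
    {"dx":0,"dy":0,"dz":-2,"rx":0,"ry":0,"rz":0},
    {"dx":0,"dy":0,"dz":-2,"rx":0,"ry":0,"rz":0},
  ],
)

```text
clock: 22.07
tcp_pos: [0.5117, -0.0906, 0.032]
orientation: [2.167, 2.273, -0.001]
contact_force: [-6.2, -0.2, 19.2]
grip_width: 0.0383
gripper_force: 42.3
```

>>> send_rows(
  deltas=[
    {"dx":0,"dy":0,"dz":1,"rx":0,"ry":0,"rz":0},
    {"dx":0,"dy":0,"dz":1,"rx":0,"ry":0,"rz":0},
    {"dx":0,"dy":0,"dz":1,"rx":0,"ry":0,"rz":0},
    {"dx":0,"dy":0,"dz":5,"rx":0,"ry":0,"rz":0},
    {"dx":0,"dy":0,"dz":20,"rx":0,"ry":0,"rz":0},
  ],
  jaw=54,
)

```text
clock: 22.48
tcp_pos: [0.5097, -0.0904, 0.0488]
orientation: [-2.165, -2.272, 0.003]
contact_force: [0.1, -0.1, 0.4]
grip_width: 0.0539
gripper_force: 0.0
```

>>> send_rows(
  deltas=[
    {"dx":0,"dy":0,"dz":35,"rx":0,"ry":0,"rz":0},
    {"dx":0,"dy":0,"dz":70,"rx":0,"ry":0,"rz":0},
    {"dx":-4,"dy":-35,"dz":70,"rx":0,"ry":0,"rz":0},
    {"dx":-8,"dy":-70,"dz":70,"rx":0,"ry":0,"rz":0},
    {"dx":-12,"dy":-105,"dz":70,"rx":0,"ry":0,"rz":0},
  ],
)

```text
clock: 22.9
tcp_pos: [0.4996, -0.1965, 0.1213]
orientation: [2.164, 2.275, 0.001]
contact_force: [0.5, -0.5, 0.0]
grip_width: 0.0537
gripper_force: 0.0
```

>>> send_rows(
  deltas=[
    {"dx":-6,"dy":-38,"dz":0,"rx":0,"ry":0,"rz":0},
    {"dx":-12,"dy":-76,"dz":0,"rx":0,"ry":0,"rz":0},
    {"dx":-18,"dy":-114,"dz":0,"rx":0,"ry":0,"rz":0},
    {"dx":-24,"dy":-152,"dz":0,"rx":0,"ry":0,"rz":0},
    {"dx":-30,"dy":-190,"dz":0,"rx":0,"ry":0,"rz":0},
  ],
)

```text
clock: 23.32
tcp_pos: [0.4685, -0.3873, 0.1203]
orientation: [-2.168, -2.274, -0.0]
contact_force: [0.8, -0.1, -0.3]
grip_width: 0.0538
gripper_force: 0.0
```

>>> send_rows(
  deltas=[
    {"dx":-2,"dy":-30,"dz":-20,"rx":0,"ry":0,"rz":0},
    {"dx":-2,"dy":-51,"dz":-50,"rx":0,"ry":0,"rz":0},
    {"dx":-2,"dy":-51,"dz":-60,"rx":0,"ry":0,"rz":0},
    {"dx":-2,"dy":-51,"dz":-60,"rx":0,"ry":0,"rz":0},
    {"dx":-2,"dy":-51,"dz":-60,"rx":0,"ry":0,"rz":0},
  ],
)

```text
clock: 23.73
tcp_pos: [0.4674, -0.4349, 0.0597]
orientation: [-2.165, -2.273, -0.002]
contact_force: [0.3, 0.2, 0.7]
grip_width: 0.0539
gripper_force: 0.0
```

```bash
python3 pots.py
```

```text
[ 467.4 -434.9   59.7]
top pot 43 z18 [508.8 -33.9  18. ] z29 [508.5 -34.8  29. ] [508.4 -35.1  32.9]
top pot 46 z18 [511.2 -91.1  18. ] z29 [510.8 -91.5  29. ] [510.7 -91.7  33.1]
side pot 55 z18 [513.  -25.5  18. ] z29 [508.7 -38.9  29. ] [507.4 -43.1  32.5]
side pot 62 z18 [514.3 -82.6  18. ] z29 [510.  -95.1  29. ] [508.9 -98.5  32. ]
side pot 125 z18 [ 466.8 -437.4   18. ] z29 [ 463.2 -444.8   29. ] [ 465.3 -440.5   22.6]
```

>>> send_rows(
  deltas=[
    {"dx":0,"dy":-1,"dz":-20,"rx":0,"ry":0,"rz":0},
    {"dx":0,"dy":-1,"dz":-35,"rx":0,"ry":0,"rz":0},
    {"dx":0,"dy":-1,"dz":-38,"rx":0,"ry":0,"rz":0},
    {"dx":0,"dy":-1,"dz":-38,"rx":0,"ry":0,"rz":0},
    {"dx":0,"dy":-1,"dz":-38,"rx":0,"ry":0,"rz":0},
  ],
)

```text
clock: 24.25
tcp_pos: [0.4676, -0.4372, 0.0227]
orientation: [2.167, 2.275, 0.0]
contact_force: [1.0, -0.1, 0.1]
grip_width: 0.0538
gripper_force: 0.0
```

>>> send_rows(
  deltas=[
    {"dx":0,"dy":0,"dz":0,"rx":0,"ry":0,"rz":0},
    {"dx":0,"dy":0,"dz":0,"rx":0,"ry":0,"rz":0},
    {"dx":0,"dy":0,"dz":0,"rx":0,"ry":0,"rz":0},
    {"dx":0,"dy":0,"dz":0,"rx":0,"ry":0,"rz":0},
    {"dx":0,"dy":0,"dz":0,"rx":0,"ry":0,"rz":0},
  ],
  jaw=32,
)

```text
clock: 24.67
tcp_pos: [0.468, -0.4378, 0.0235]
orientation: [2.167, 2.273, 0.0]
contact_force: [-0.9, 1.3, 6.1]
grip_width: 0.0378
gripper_force: 39.9
```

>>> send_rows(
  deltas=[
    {"dx":0,"dy":0,"dz":15,"rx":0,"ry":0,"rz":0},
    {"dx":0,"dy":0,"dz":45,"rx":0,"ry":0,"rz":0},
    {"dx":0,"dy":0,"dz":80,"rx":0,"ry":0,"rz":0},
    {"dx":4,"dy":20,"dz":100,"rx":0,"ry":0,"rz":0},
    {"dx":10,"dy":50,"dz":100,"rx":0,"ry":0,"rz":0},
  ],
)

```text
clock: 25.08
tcp_pos: [0.4788, -0.3927, 0.1285]
orientation: [2.167, 2.259, -0.001]
contact_force: [1.8, 1.1, -0.3]
grip_width: 0.0379
gripper_force: 40.3
```

>>> send_rows(
  deltas=[
    {"dx":6,"dy":38,"dz":0,"rx":0,"ry":0,"rz":0},
    {"dx":12,"dy":76,"dz":0,"rx":0,"ry":0,"rz":0},
    {"dx":18,"dy":114,"dz":0,"rx":0,"ry":0,"rz":0},
    {"dx":24,"dy":152,"dz":0,"rx":0,"ry":0,"rz":0},
    {"dx":30,"dy":190,"dz":0,"rx":0,"ry":0,"rz":0},
  ],
)

```text
clock: 25.5
tcp_pos: [0.5074, -0.196, 0.1234]
orientation: [2.167, 2.273, 0.0]
contact_force: [0.9, 0.2, -0.4]
grip_width: 0.038
gripper_force: 40.3
```

>>> send_rows(
  deltas=[
    {"dx":3,"dy":30,"dz":0,"rx":0,"ry":0,"rz":0},
    {"dx":5,"dy":50,"dz":-20,"rx":0,"ry":0,"rz":0},
    {"dx":5,"dy":50,"dz":-30,"rx":0,"ry":0,"rz":0},
    {"dx":5,"dy":50,"dz":-30,"rx":0,"ry":0,"rz":0},
    {"dx":5,"dy":50,"dz":-30,"rx":0,"ry":0,"rz":0},
  ],
)

```text
clock: 25.92
tcp_pos: [0.5119, -0.1485, 0.0924]
orientation: [-2.168, -2.273, 0.002]
contact_force: [0.2, -0.5, -1.0]
grip_width: 0.0379
gripper_force: 40.3
```

>>> send_rows(
  deltas=[
    {"dx":1,"dy":0,"dz":-25,"rx":0,"ry":0,"rz":0},
    {"dx":1,"dy":0,"dz":-46,"rx":0,"ry":0,"rz":0},
    {"dx":1,"dy":0,"dz":-53,"rx":0,"ry":0,"rz":0},
    {"dx":1,"dy":0,"dz":-56,"rx":0,"ry":0,"rz":0},
    {"dx":1,"dy":0,"dz":-57,"rx":0,"ry":0,"rz":0},
  ],
)

```text
clock: 26.33
tcp_pos: [0.5134, -0.1486, 0.0356]
orientation: [2.169, 2.272, -0.0]
contact_force: [0.9, 0.2, -0.6]
grip_width: 0.0376
gripper_force: 40.3
```

>>> send_rows(
  deltas=[
    {"dx":0,"dy":0,"dz":-1,"rx":0,"ry":0,"rz":0},
    {"dx":0,"dy":0,"dz":-2,"rx":0,"ry":0,"rz":0},
    {"dx":0,"dy":0,"dz":-2,"rx":0,"ry":0,"rz":0},
  ],
)

```text
clock: 26.58
tcp_pos: [0.5141, -0.1481, 0.0345]
orientation: [2.167, 2.272, 0.001]
contact_force: [-0.6, -0.7, 3.4]
grip_width: 0.0379
gripper_force: 40.8
```

>>> send_rows(
  deltas=[
    {"dx":0,"dy":0,"dz":0,"rx":0,"ry":0,"rz":0},
    {"dx":0,"dy":0,"dz":0,"rx":0,"ry":0,"rz":0},
    {"dx":0,"dy":0,"dz":0,"rx":0,"ry":0,"rz":0},
    {"dx":0,"dy":0,"dz":5,"rx":0,"ry":0,"rz":0},
    {"dx":0,"dy":0,"dz":20,"rx":0,"ry":0,"rz":0},
  ],
  jaw=54,
)

```text
clock: 27.0
tcp_pos: [0.5118, -0.1472, 0.0521]
orientation: [-2.165, -2.272, 0.003]
contact_force: [0.3, -1.1, 0.3]
grip_width: 0.0541
gripper_force: 0.0
```

>>> send_rows(
  deltas=[
    {"dx":0,"dy":0,"dz":35,"rx":0,"ry":0,"rz":0},
    {"dx":0,"dy":0,"dz":75,"rx":0,"ry":0,"rz":0},
    {"dx":0,"dy":0,"dz":115,"rx":0,"ry":0,"rz":0},
    {"dx":-20,"dy":30,"dz":115,"rx":0,"ry":0,"rz":0},
    {"dx":-40,"dy":60,"dz":115,"rx":0,"ry":0,"rz":0},
  ],
)

```text
clock: 27.42
tcp_pos: [0.4754, -0.0883, 0.1712]
orientation: [2.168, 2.266, 0.006]
contact_force: [-0.4, 1.4, -0.6]
grip_width: 0.054
gripper_force: 0.0
```

```bash
python3 - <<'E'
from h import *
o=r.get_obs();print((o['tcp_pos']*1000).round(1))
for n in('top','side'):
    g=grab(n);P=cloud(g)*1000
    m=(P[...,0]>330)&(P[...,0]<530)&(P[...,1]>50)&(P[...,1]<240)&(P[...,2]>62)&(P[...,2]<100)
    q=P[m];print(n,len(q),q.mean(0).round(1) if len(q) else'',np.sort(q[:,2])[-5:])
    m=(P[...,0]>330)&(P[...,0]<530)&(P[...,1]>50)&(P[...,1]<175)&(P[...,2]>20)&(P[...,2]<100)
    # remove tray/other: keep largest comp
    k,l,st,c=cv2.connectedComponentsWithStats(m.astype(np.uint8));i=1+st[1:,4].argmax();q=P[l==i]
    print(st[i],cv2.minEnclosingCircle(q[:,:2].astype(np.float32)))
    if n=='side':cv2.imwrite('pics/d.png',cv2.convertScaleAbs(cv2.resize(g['frame'][150:230,165:300],None,fx=4,fy=4,interpolation=cv2.INTER_CUBIC),alpha=1.3))
    else: cv2.imwrite('pics/dt.png',cv2.convertScaleAbs(cv2.resize(g['frame'][220:290,165:330],None,fx=4,fy=4,interpolation=cv2.INTER_CUBIC),alpha=1.5))
a=cv2.imread('pics/d.png');b=cv2.imread('pics/dt.png');w=max(a.shape[1],b.shape[1])
cv2.imwrite('pics/dd.png',np.vstack([cv2.copyMakeBorder(i,0,0,0,w-i.shape[1],0) for i in(a,b)]))
E
```

```text
[475.4 -88.3 171.2]
top 38 [430.6 115.8  65.2] [67.77036035 67.94168647 68.14063811 70.0609223  70.32444771]
[176 243  29  28 643] ((431.94659423828125, 114.42786407470703), 41.13906478881836)
side 35 [433.1 116.1  66.3] [68.0928688  68.39090223 68.41774761 68.54144324 68.6438307 ]
[185 158  30  26 575] ((432.083251953125, 112.16287231445312), 40.24632263183594)
```

View pics/dd.png

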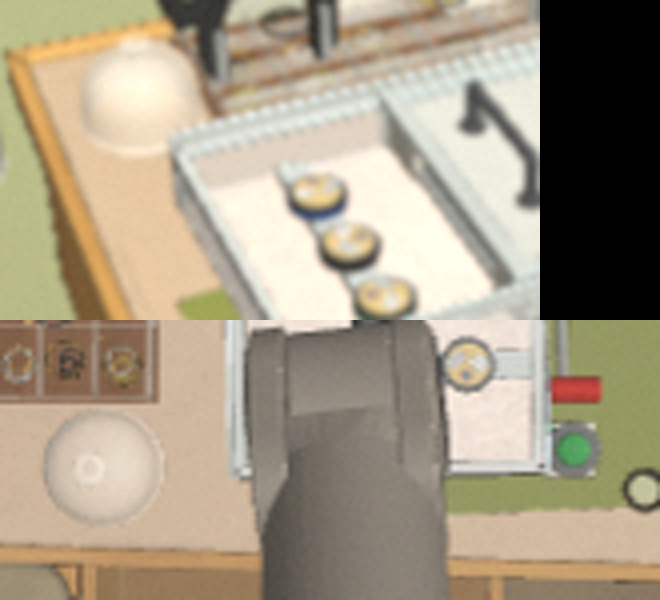

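The three pots stand upright on the bar. The dome is unmoved, with its knob at about (431.5,115.5). I'll fetch the dome next.

>>> send_rows(
  deltas=[
    {"dx":-8,"dy":38,"dz":0,"rx":0,"ry":0,"rz":0},
    {"dx":-16,"dy":76,"dz":0,"rx":0,"ry":0,"rz":0},
    {"dx":-24,"dy":114,"dz":0,"rx":0,"ry":0,"rz":0},
    {"dx":-32,"dy":152,"dz":0,"rx":0,"ry":0,"rz":0},
    {"dx":-38,"dy":190,"dz":0,"rx":0,"ry":0,"rz":0},
  ],
)

```text
clock: 27.93
tcp_pos: [0.4344, 0.1038, 0.1685]
orientation: [2.168, 2.273, -0.0]
contact_force: [1.0, -0.3, -0.7]
grip_width: 0.0539
gripper_force: 0.0
```

>>> send_rows(
  deltas=[
    {"dx":-5,"dy":12,"dz":-20,"rx":0,"ry":0,"rz":0},
    {"dx":-5,"dy":12,"dz":-45,"rx":0,"ry":0,"rz":0},
    {"dx":-5,"dy":12,"dz":-60,"rx":0,"ry":0,"rz":0},
    {"dx":-5,"dy":12,"dz":-60,"rx":0,"ry":0,"rz":0},
    {"dx":-5,"dy":12,"dz":-60,"rx":0,"ry":0,"rz":0},
  ],
)

```text
clock: 28.35
tcp_pos: [0.4298, 0.1143, 0.108]
orientation: [-2.166, -2.274, 0.002]
contact_force: [-1.0, 0.1, 0.8]
grip_width: 0.0542
gripper_force: 0.0
```

```bash
python3 -c "
from h import *
o=r.get_obs();print((o['tcp_pos']*1000).round(1),o['joints'].round(2))
g=grab('side');P=cloud(g)*1000
m=(P[...,0]>330)&(P[...,0]<530)&(P[...,1]>50)&(P[...,1]<175)&(P[...,2]>20)&(P[...,2]<60)
k,l,st,c=cv2.connectedComponentsWithStats(m.astype(np.uint8));i=1+st[1:,4].argmax();q=P[l==i]
print(st[i],cv2.minEnclosingCircle(q[:,:2].astype(np.float32)))
"
```

```text
[429.8 114.3 108. ] [ 0.11  0.36 -0.6   2.17  0.31  0.69 -0.65]
[185 160  30  23 536] ((432.0396728515625, 111.47313690185547), 40.064693450927734)
```

Descend over the knob and grip it.

>>> send_rows(
  deltas=[
    {"dx":2,"dy":1,"dz":-15,"rx":0,"ry":0,"rz":0},
    {"dx":2,"dy":1,"dz":-30,"rx":0,"ry":0,"rz":0},
    {"dx":2,"dy":1,"dz":-40,"rx":0,"ry":0,"rz":0},
    {"dx":2,"dy":1,"dz":-41,"rx":0,"ry":0,"rz":0},
    {"dx":2,"dy":1,"dz":-41,"rx":0,"ry":0,"rz":0},
  ],
)

```text
clock: 28.82
tcp_pos: [0.4324, 0.1153, 0.0675]
orientation: [-2.168, -2.274, 0.0]
contact_force: [0.2, -0.5, -0.1]
grip_width: 0.0533
gripper_force: 0.0
```

>>> send_rows(
  deltas=[
    {"dx":0,"dy":0,"dz":0,"rx":0,"ry":0,"rz":0},
    {"dx":0,"dy":0,"dz":0,"rx":0,"ry":0,"rz":0},
    {"dx":0,"dy":0,"dz":0,"rx":0,"ry":0,"rz":0},
    {"dx":0,"dy":0,"dz":0,"rx":0,"ry":0,"rz":0},
    {"dx":0,"dy":0,"dz":0,"rx":0,"ry":0,"rz":0},
  ],
  jaw=14,
  newtons=50,
)

```text
clock: 29.23
tcp_pos: [0.4328, 0.1156, 0.0682]
orientation: [2.167, 2.273, 0.001]
contact_force: [-1.6, -1.0, 6.8]
grip_width: 0.0197
gripper_force: 48.6
```

>>> send_rows(
  deltas=[
    {"dx":0,"dy":0,"dz":0,"rx":0,"ry":0,"rz":0},
    {"dx":0,"dy":0,"dz":0,"rx":0,"ry":0,"rz":0},
    {"dx":0,"dy":0,"dz":0,"rx":0,"ry":0,"rz":0},
  ],
)

```text
clock: 29.48
tcp_pos: [0.4328, 0.1156, 0.0682]
orientation: [2.167, 2.273, 0.001]
contact_force: [-1.9, -0.7, 7.6]
grip_width: 0.0196
gripper_force: 48.6
```

>>> send_rows(
  deltas=[
    {"dx":0,"dy":0,"dz":10,"rx":0,"ry":0,"rz":0},
    {"dx":0,"dy":0,"dz":30,"rx":0,"ry":0,"rz":0},
    {"dx":0,"dy":0,"dz":60,"rx":0,"ry":0,"rz":0},
    {"dx":0,"dy":0,"dz":95,"rx":0,"ry":0,"rz":0},
    {"dx":0,"dy":0,"dz":125,"rx":0,"ry":0,"rz":0},
  ],
)

```text
clock: 29.9
tcp_pos: [0.432, 0.1158, 0.1947]
orientation: [-2.167, -2.275, -0.001]
contact_force: [0.4, 0.4, 0.2]
grip_width: 0.0197
gripper_force: 48.9
```

>>> send_rows(
  deltas=[
    {"dx":15,"dy":-30,"dz":5,"rx":0,"ry":0,"rz":0},
    {"dx":30,"dy":-60,"dz":5,"rx":0,"ry":0,"rz":0},
    {"dx":45,"dy":-90,"dz":5,"rx":0,"ry":0,"rz":0},
    {"dx":61,"dy":-120,"dz":5,"rx":0,"ry":0,"rz":0},
    {"dx":76,"dy":-150,"dz":5,"rx":0,"ry":0,"rz":0},
  ],
)

```text
clock: 30.32
tcp_pos: [0.5088, -0.0361, 0.1984]
orientation: [2.167, 2.273, 0.001]
contact_force: [-0.0, -0.3, -1.0]
grip_width: 0.0198
gripper_force: 48.9
```

>>> send_rows(
  deltas=[
    {"dx":15,"dy":-30,"dz":0,"rx":0,"ry":0,"rz":0},
    {"dx":30,"dy":-60,"dz":0,"rx":0,"ry":0,"rz":0},
    {"dx":45,"dy":-90,"dz":0,"rx":0,"ry":0,"rz":0},
    {"dx":61,"dy":-120,"dz":0,"rx":0,"ry":0,"rz":0},
    {"dx":76,"dy":-150,"dz":0,"rx":0,"ry":0,"rz":0},
  ],
)

```text
clock: 30.73
tcp_pos: [0.5847, -0.1861, 0.1982]
orientation: [2.167, 2.274, 0.001]
contact_force: [0.2, 0.7, 0.1]
grip_width: 0.0196
gripper_force: 48.9
```

>>> send_rows(
  deltas=[
    {"dx":15,"dy":-30,"dz":0,"rx":0,"ry":0,"rz":0},
    {"dx":30,"dy":-60,"dz":0,"rx":0,"ry":0,"rz":0},
    {"dx":45,"dy":-88,"dz":0,"rx":0,"ry":0,"rz":0},
    {"dx":50,"dy":-98,"dz":0,"rx":0,"ry":0,"rz":0},
    {"dx":50,"dy":-98,"dz":0,"rx":0,"ry":0,"rz":0},
  ],
)

```text
clock: 31.15
tcp_pos: [0.6343, -0.2865, 0.1974]
orientation: [2.172, 2.268, -0.0]
contact_force: [-0.4, -0.1, -1.5]
grip_width: 0.0197
gripper_force: 49.0
```

>>> send_rows(
  deltas=[
    {"dx":0,"dy":0,"dz":-25,"rx":0,"ry":0,"rz":0},
    {"dx":0,"dy":0,"dz":-45,"rx":0,"ry":0,"rz":0},
    {"dx":0,"dy":0,"dz":-60,"rx":0,"ry":0,"rz":0},
    {"dx":0,"dy":0,"dz":-60,"rx":0,"ry":0,"rz":0},
    {"dx":0,"dy":0,"dz":-60,"rx":0,"ry":0,"rz":0},
  ],
)

```text
clock: 31.57
tcp_pos: [0.6337, -0.2814, 0.137]
orientation: [-2.165, -2.274, 0.0]
contact_force: [-0.5, 0.6, -0.5]
grip_width: 0.0198
gripper_force: 49.0
```

```bash
python3 look.py dome; python3 -c "
from h import *
o=r.get_obs();print((o['tcp_pos']*1000).round(1),o['orientation'],o['grip_width'])
for n in('top','side'):
    g=grab(n);P=cloud(g)*1000;h=cv2.cvtColor(g['frame'],cv2.COLOR_BGR2HSV)
    m=(P[...,0]>575)&(P[...,0]<695)&(P[...,1]>-345)&(P[...,1]<-215)&(P[...,2]>68)&(P[...,2]<118)
    print(n,m.sum()); 
    if m.sum(): print(np.percentile(P[m],[1,50,99],axis=0).round(1))
"
```

```text
[ 635.1 -282.2  138.8] [2.16594530e+00 2.27338668e+00 1.71437282e-03] 0.019646693024033303
top 138
[[ 598.5 -259.8   71.5]
 [ 628.8 -249.8  105.3]
 [ 664.  -239.4  117.5]]
side 805
[[ 593.7 -322.2   73. ]
 [ 615.6 -309.2   99.7]
 [ 669.7 -258.3  117.8]]
```

View pics/dome_s.png

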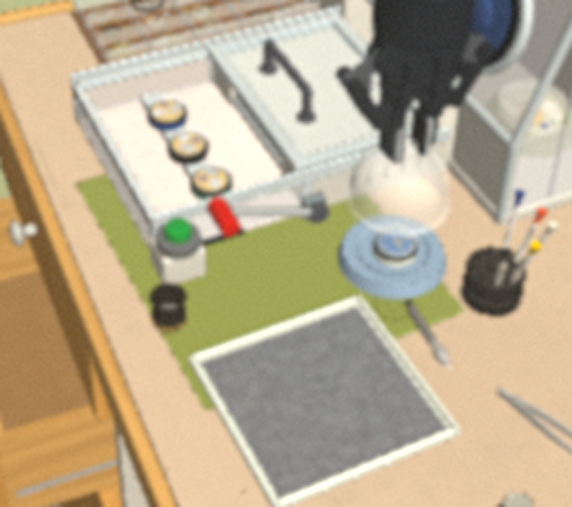

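The dome hangs over the base at side-crop (402,190), the white pot sits centred at (397,243), and the tray is empty. I'll lower the dome.

>>> send_rows(
  deltas=[
    {"dx":0,"dy":0,"dz":-15,"rx":0,"ry":0,"rz":0},
    {"dx":0,"dy":0,"dz":-30,"rx":0,"ry":0,"rz":0},
    {"dx":0,"dy":0,"dz":-42,"rx":0,"ry":0,"rz":0},
    {"dx":0,"dy":0,"dz":-50,"rx":0,"ry":0,"rz":0},
    {"dx":0,"dy":0,"dz":-50,"rx":0,"ry":0,"rz":0},
  ],
)

```text
clock: 32.18
tcp_pos: [0.6323, -0.282, 0.0837]
orientation: [-2.164, -2.271, 0.003]
contact_force: [-0.8, 0.5, -0.9]
grip_width: 0.0194
gripper_force: 49.0
```

>>> send_rows(
  deltas=[
    {"dx":0,"dy":0,"dz":-2,"rx":0,"ry":0,"rz":0},
    {"dx":0,"dy":0,"dz":-4,"rx":0,"ry":0,"rz":0},
    {"dx":0,"dy":0,"dz":-5,"rx":0,"ry":0,"rz":0},
    {"dx":0,"dy":0,"dz":-6,"rx":0,"ry":0,"rz":0},
    {"dx":0,"dy":0,"dz":-6,"rx":0,"ry":0,"rz":0},
  ],
)

```text
clock: 32.6
tcp_pos: [0.6347, -0.2826, 0.0824]
orientation: [2.167, 2.273, 0.0]
contact_force: [-2.4, 1.2, 4.3]
grip_width: 0.0194
gripper_force: 49.5
```

Contact at TCP z 82, as predicted. Release, lift, and look.

>>> send_rows(
  deltas=[
    {"dx":0,"dy":0,"dz":0,"rx":0,"ry":0,"rz":0},
    {"dx":0,"dy":0,"dz":0,"rx":0,"ry":0,"rz":0},
    {"dx":0,"dy":0,"dz":0,"rx":0,"ry":0,"rz":0},
    {"dx":0,"dy":0,"dz":2,"rx":0,"ry":0,"rz":0},
    {"dx":0,"dy":0,"dz":10,"rx":0,"ry":0,"rz":0},
  ],
  jaw=45,
)

```text
clock: 33.02
tcp_pos: [0.6333, -0.2823, 0.0901]
orientation: [-2.166, -2.272, 0.001]
contact_force: [-0.2, 0.8, 0.5]
grip_width: 0.0451
gripper_force: 0.0
```

>>> send_rows(
  deltas=[
    {"dx":0,"dy":0,"dz":30,"rx":0,"ry":0,"rz":0},
    {"dx":0,"dy":0,"dz":65,"rx":0,"ry":0,"rz":0},
    {"dx":0,"dy":0,"dz":100,"rx":0,"ry":0,"rz":0},
    {"dx":5,"dy":30,"dz":110,"rx":0,"ry":0,"rz":0},
    {"dx":10,"dy":65,"dz":110,"rx":0,"ry":0,"rz":0},
  ],
)

```text
clock: 33.43
tcp_pos: [0.6461, -0.2216, 0.2065]
orientation: [2.17, 2.26, 0.003]
contact_force: [1.0, 0.8, -0.7]
grip_width: 0.0449
gripper_force: 0.0
```

>>> send_rows(
  deltas=[
    {"dx":5,"dy":35,"dz":0,"rx":0,"ry":0,"rz":-5},
    {"dx":10,"dy":70,"dz":0,"rx":0,"ry":0,"rz":-11},
    {"dx":14,"dy":100,"dz":0,"rx":0,"ry":0,"rz":-18},
    {"dx":15,"dy":130,"dz":0,"rx":0,"ry":0,"rz":-24},
    {"dx":15,"dy":130,"dz":0,"rx":0,"ry":0,"rz":-30},
  ],
  jaw=0,
)

```text
clock: 33.85
tcp_pos: [0.6599, -0.0776, 0.2024]
orientation: [-2.675, -1.64, -0.006]
contact_force: [-0.0, 1.9, 0.5]
grip_width: 0.0001
gripper_force: 0.0
```

```bash
python3 look.py cov; python3 -c "
from h import *
o=r.get_obs();print((o['tcp_pos']*1000).round(1),o['orientation'],o['joints'].round(2))
for n in('top','side'):
    g=grab(n);P=cloud(g)*1000
    m=(P[...,0]>575)&(P[...,0]<695)&(P[...,1]>-345)&(P[...,1]<-215)&(P[...,2]>20)&(P[...,2]<100)
    q=P[m];print(n,len(q),cv2.minEnclosingCircle(q[:,:2].astype(np.float32)))
    q=q[q[:,2]>74];print(q.mean(0).round(1),q[:,2].max())
    m=(abs(P[...,0]-615)<40)&(abs(P[...,1]+87)<70)&(P[...,2]>78)&(P[...,2]<100);q=P[m];print('handle',len(q),q.mean(0).round(1) if len(q) else '')
"
```

```text
[659.6 -84.9 202.2] [2.67985869e+00 1.63898185e+00 1.66411402e-03] [ 0.29  0.52 -0.36  1.6   0.2   1.05 -0.6 ]
top 744 ((636.353271484375, -279.5586242675781), 86.95338439941406)
[ 633.7 -266.9   79.2] 90.64387998431589
handle 0 
side 1128 ((647.5399780273438, -291.5037536621094), 70.05137634277344)
[ 635.  -266.    80.5] 83.53018893898678
handle 119 [615.4 -91.5  89.5]
```

View pics/cov_s.png

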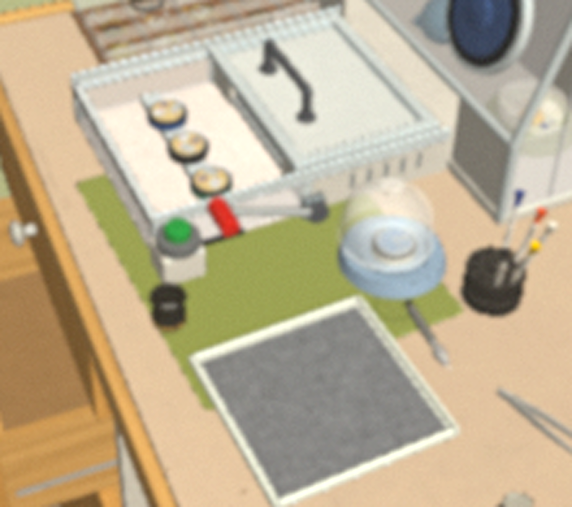

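```bash
python3 -c "
from h import *
for n in('top','side'):
    g=grab(n);P=cloud(g)*1000
    c=proj(g,[[.6345,-.2824,.080],[.6345,-.2824,.014]]);print(n,'expected knob/base px',c.round(1).tolist())
    m=(P[...,0]>575)&(P[...,0]<695)&(P[...,1]>-345)&(P[...,1]<-205)&(P[...,2]>71)&(P[...,2]<88)
    k,l,st,ce=cv2.connectedComponentsWithStats(m.astype(np.uint8))
    for i in range(1,k):
        if st[i,4]>5: print(st[i],ce[i].round(1),P[l==i].mean(0).round(1),(ray(g,ce[i],.08)[0]*1000).round(1))
    x,y=c[0].astype(int)
    a=cv2.resize(g['frame'][y-35:y+45,x-45:x+50],None,fx=4.5,fy=4.5,interpolation=cv2.INTER_CUBIC);cv2.imwrite('pics/k_%s.png'%n,cv2.convertScaleAbs(a,alpha=1.4))
a=np.hstack([cv2.imread('pics/k_%s.png'%n) for n in('top','side')]);a=cv2.resize(a,None,fx=.9,fy=.9);cv2.imwrite('pics/k.png',a);print(a.shape)
"
```

```text
top expected knob/base px [[331.5, 187.7], [329.5, 190.3]]
[321 184  10   8  54] [325.9 187.8] [ 634.1 -267.    78.2] [ 633.9 -266.8   80. ]
side expected knob/base px [[333.5, 230.5], [331.0, 251.9]]
[325 222  11   9  61] [330.3 225.9] [ 634.7 -266.1   80.3] [ 634.9 -265.8   80. ]
(324, 770, 3)
```

View pics/k.png

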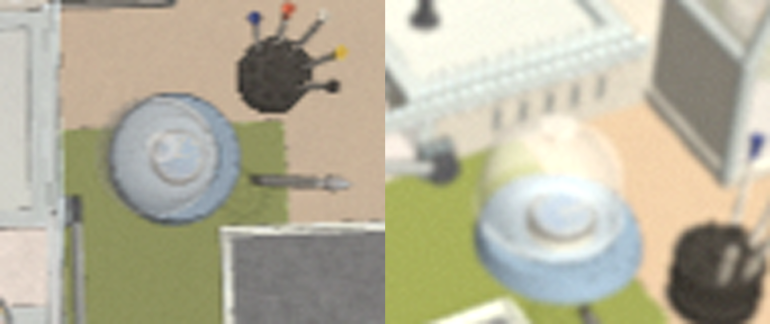

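The top crop shows the knob at (182,155) against a base centre of (175,158). The dome has been knocked about 16 mm towards +y, to (634.4,-266.4). I'll regrasp it and put it back.

>>> send_rows(
  deltas=[
    {"dx":-5,"dy":-36,"dz":0,"rx":0,"ry":0,"rz":0},
    {"dx":-10,"dy":-72,"dz":0,"rx":0,"ry":0,"rz":0},
    {"dx":-15,"dy":-108,"dz":0,"rx":0,"ry":0,"rz":0},
    {"dx":-20,"dy":-144,"dz":0,"rx":0,"ry":0,"rz":0},
    {"dx":-25,"dy":-181,"dz":0,"rx":0,"ry":0,"rz":0},
  ],
  jaw=45,
)

```text
clock: 34.57
tcp_pos: [0.6333, -0.2717, 0.2013]
orientation: [2.682, 1.635, -0.0]
contact_force: [1.7, 0.1, -0.3]
grip_width: 0.0451
gripper_force: 0.0
```

>>> send_rows(
  deltas=[
    {"dx":0,"dy":0,"dz":-25,"rx":0,"ry":0,"rz":0},
    {"dx":0,"dy":0,"dz":-50,"rx":0,"ry":0,"rz":0},
    {"dx":0,"dy":0,"dz":-70,"rx":0,"ry":0,"rz":0},
    {"dx":0,"dy":0,"dz":-80,"rx":0,"ry":0,"rz":0},
    {"dx":0,"dy":0,"dz":-80,"rx":0,"ry":0,"rz":0},
  ],
)

```text
clock: 34.98
tcp_pos: [0.6321, -0.2692, 0.1183]
orientation: [-2.68, -1.633, 0.005]
contact_force: [-0.2, 0.4, 0.3]
grip_width: 0.0452
gripper_force: 0.0
```

>>> send_rows(
  deltas=[
    {"dx":0,"dy":0,"dz":0,"rx":0,"ry":0,"rz":0},
    {"dx":0,"dy":0,"dz":0,"rx":0,"ry":0,"rz":0},
  ],
)

```text
clock: 35.15
tcp_pos: [0.6352, -0.2691, 0.1228]
orientation: [2.681, 1.634, 0.002]
contact_force: [-0.3, 0.8, -0.2]
grip_width: 0.0453
gripper_force: 0.0
```

>>> send_rows(
  deltas=[
    {"dx":0,"dy":2.5,"dz":-15,"rx":0,"ry":0,"rz":0},
    {"dx":0,"dy":2.5,"dz":-30,"rx":0,"ry":0,"rz":0},
    {"dx":0,"dy":2.5,"dz":-38,"rx":0,"ry":0,"rz":0},
    {"dx":0,"dy":2.5,"dz":-39,"rx":0,"ry":0,"rz":0},
    {"dx":0,"dy":2.5,"dz":-39,"rx":0,"ry":0,"rz":0},
  ],
)

```text
clock: 35.57
tcp_pos: [0.6339, -0.266, 0.0816]
orientation: [-2.682, -1.635, 0.001]
contact_force: [0.5, 0.3, 0.7]
grip_width: 0.0451
gripper_force: 0.0
```

>>> send_rows(
  deltas=[
    {"dx":0,"dy":0,"dz":0,"rx":0,"ry":0,"rz":0},
    {"dx":0,"dy":0,"dz":0,"rx":0,"ry":0,"rz":0},
    {"dx":0,"dy":0,"dz":0,"rx":0,"ry":0,"rz":0},
    {"dx":0,"dy":0,"dz":0,"rx":0,"ry":0,"rz":0},
    {"dx":0,"dy":0,"dz":0,"rx":0,"ry":0,"rz":0},
  ],
  jaw=14,
)

```text
clock: 35.98
tcp_pos: [0.6347, -0.2662, 0.0831]
orientation: [2.682, 1.635, 0.001]
contact_force: [-1.3, 1.1, 4.1]
grip_width: 0.0192
gripper_force: 49.1
```

>>> send_rows(
  deltas=[
    {"dx":0,"dy":0,"dz":8,"rx":0,"ry":0,"rz":0},
    {"dx":0,"dy":0,"dz":20,"rx":0,"ry":0,"rz":0},
    {"dx":0,"dy":0,"dz":35,"rx":0,"ry":0,"rz":0},
    {"dx":0,"dy":0,"dz":50,"rx":0,"ry":0,"rz":0},
    {"dx":0,"dy":0,"dz":50,"rx":0,"ry":0,"rz":0},
  ],
)

```text
clock: 36.4
tcp_pos: [0.6367, -0.2668, 0.1371]
orientation: [2.678, 1.632, 0.007]
contact_force: [0.5, 0.3, 0.7]
grip_width: 0.0192
gripper_force: 48.9
```

```bash
python3 look.py lift; python3 -c "
from h import *
o=r.get_obs();print((o['tcp_pos']*1000).round(1),o['grip_width'])
g=grab('side');h=cv2.cvtColor(g['frame'],cv2.COLOR_BGR2HSV);P=cloud(g)*1000
a=cv2.resize(g['frame'][205:285,285:385],None,fx=6,fy=6,interpolation=cv2.INTER_CUBIC);cv2.imwrite('pics/l.png',cv2.convertScaleAbs(a,alpha=1.3))
for y,z in((-.2824,.032),(-.2824,.014)): print(proj(g,[[.6345,y,z]])-[285,205],(proj(g,[[.6345,y,z]])-[285,205])*6)
m=(abs(P[...,0]-634)<35)&(abs(P[...,1]+282)<40)&(P[...,2]>27)&(P[...,2]<38);v,u=np.nonzero(m);print(len(u),P[m].mean(0),(u.mean()-285)*6,(v.mean()-205)*6)
"
```

```text
[ 634.9 -266.3  133.7] 0.019662754787389495
[[46.68588481 41.2618387 ]] [[280.11530887 247.57103222]]
[[46.01422212 46.92765971]] [[276.08533274 281.56595827]]
148 [ 632.5475709  -285.75722566   32.72068442] 279.7702702702703 253.37837837837844
```

View pics/l.png

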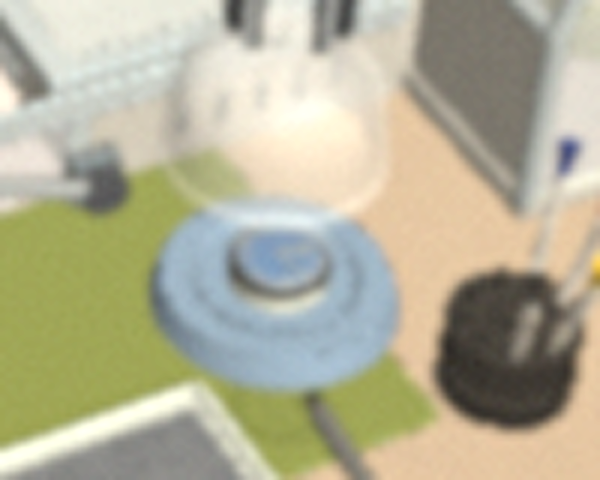

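The white pot is still centred on the base, at crop (281,255) against an expected (280,252). I'll shift the dome 16 mm towards −y and lower it.

>>> send_rows(
  deltas=[
    {"dx":0,"dy":-8,"dz":0,"rx":0,"ry":0,"rz":0},
    {"dx":0,"dy":-16,"dz":0,"rx":0,"ry":0,"rz":0},
    {"dx":0,"dy":-16,"dz":-18,"rx":0,"ry":0,"rz":0},
    {"dx":0,"dy":-16,"dz":-36,"rx":0,"ry":0,"rz":0},
    {"dx":0,"dy":-16,"dz":-45,"rx":0,"ry":0,"rz":0},
  ],
)

```text
clock: 36.97
tcp_pos: [0.6325, -0.2832, 0.0844]
orientation: [-2.681, -1.632, 0.004]
contact_force: [-1.3, 0.0, -0.4]
grip_width: 0.019
gripper_force: 48.9
```

>>> send_rows(
  deltas=[
    {"dx":0,"dy":0,"dz":-2,"rx":0,"ry":0,"rz":0},
    {"dx":0,"dy":0,"dz":-4,"rx":0,"ry":0,"rz":0},
    {"dx":0,"dy":0,"dz":-6,"rx":0,"ry":0,"rz":0},
    {"dx":0,"dy":0,"dz":-6,"rx":0,"ry":0,"rz":0},
  ],
)

```text
clock: 37.3
tcp_pos: [0.6324, -0.2831, 0.0831]
orientation: [-2.682, -1.633, 0.006]
contact_force: [-10.8, 2.2, 17.0]
grip_width: 0.0195
gripper_force: 50.8
```

>>> send_rows(
  deltas=[
    {"dx":1,"dy":0,"dz":3,"rx":0,"ry":0,"rz":0},
    {"dx":1,"dy":0,"dz":3,"rx":0,"ry":0,"rz":0},
  ],
)

```text
clock: 37.47
tcp_pos: [0.6357, -0.2828, 0.0849]
orientation: [2.682, 1.634, 0.001]
contact_force: [-0.3, -0.2, -0.2]
grip_width: 0.0195
gripper_force: 48.9
```

>>> send_rows(
  deltas=[
    {"dx":0,"dy":0,"dz":0,"rx":0,"ry":0,"rz":0},
    {"dx":0,"dy":0,"dz":0,"rx":0,"ry":0,"rz":0},
    {"dx":0,"dy":0,"dz":0,"rx":0,"ry":0,"rz":0},
    {"dx":0,"dy":0,"dz":2,"rx":0,"ry":0,"rz":0},
    {"dx":0,"dy":0,"dz":10,"rx":0,"ry":0,"rz":0},
  ],
  jaw=45,
)

```text
clock: 37.88
tcp_pos: [0.6343, -0.2817, 0.0929]
orientation: [-2.68, -1.634, 0.003]
contact_force: [-0.2, -0.8, 0.4]
grip_width: 0.0448
gripper_force: 0.0
```

>>> send_rows(
  deltas=[
    {"dx":0,"dy":0,"dz":30,"rx":0,"ry":0,"rz":0},
    {"dx":0,"dy":0,"dz":65,"rx":0,"ry":0,"rz":0},
    {"dx":0,"dy":0,"dz":100,"rx":0,"ry":0,"rz":0},
    {"dx":5,"dy":30,"dz":110,"rx":0,"ry":0,"rz":0},
    {"dx":10,"dy":65,"dz":110,"rx":0,"ry":0,"rz":0},
  ],
)

```text
clock: 38.3
tcp_pos: [0.6471, -0.2212, 0.2097]
orientation: [2.681, 1.622, 0.007]
contact_force: [0.4, 0.5, -0.1]
grip_width: 0.0451
gripper_force: 0.0
```

>>> send_rows(
  deltas=[
    {"dx":5,"dy":35,"dz":0,"rx":0,"ry":0,"rz":-6},
    {"dx":10,"dy":70,"dz":0,"rx":0,"ry":0,"rz":-12},
    {"dx":14,"dy":100,"dz":0,"rx":0,"ry":0,"rz":-18},
    {"dx":15,"dy":130,"dz":0,"rx":0,"ry":0,"rz":-24},
    {"dx":15,"dy":130,"dz":0,"rx":0,"ry":0,"rz":-30},
  ],
  jaw=0,
)

```text
clock: 38.72
tcp_pos: [0.661, -0.0771, 0.2053]
orientation: [-3.007, -0.892, -0.004]
contact_force: [0.4, 2.3, -0.5]
grip_width: -0.0001
gripper_force: 0.0
```

>>> send_rows(
  deltas=[
    {"dx":0,"dy":0,"dz":0,"rx":0,"ry":0,"rz":-6},
    {"dx":0,"dy":0,"dz":0,"rx":0,"ry":0,"rz":-12},
    {"dx":0,"dy":0,"dz":0,"rx":0,"ry":0,"rz":-18},
    {"dx":0,"dy":0,"dz":0,"rx":0,"ry":0,"rz":-24},
    {"dx":0,"dy":0,"dz":0,"rx":0,"ry":0,"rz":-30},
  ],
)

```text
clock: 39.13
tcp_pos: [0.6604, -0.0868, 0.205]
orientation: [-3.141, -0.067, -0.001]
contact_force: [-0.5, 0.7, -0.4]
grip_width: -0.0001
gripper_force: 0.0
```

```bash
cat > chk.py <<'E'
from h import *
o=r.get_obs();print(o['clock'],(o['tcp_pos']*1000).round(1),o['orientation'].round(3),o['joints'].round(2))
for n in('top','side'):
    g=grab(n);P=cloud(g)*1000
    m=(P[...,0]>575)&(P[...,0]<695)&(P[...,1]>-345)&(P[...,1]<-205)&(P[...,2]>71)&(P[...,2]<88)
    k,l,st,ce=cv2.connectedComponentsWithStats(m.astype(np.uint8))
    for i in range(1,k):
        if st[i,4]>5: print(n,'knob',st[i,4],P[l==i].mean(0).round(1),(ray(g,ce[i],.08)[0]*1000).round(1))
    h=cv2.cvtColor(g['frame'],cv2.COLOR_BGR2HSV)
    for nm,a,b in (('red',(0,150,80),(8,255,255)),('grn',(55,90,30),(85,255,255))):
        m=(cv2.inRange(h,np.array(a),np.array(b))>0)&(P[...,1]>-300)&(P[...,1]<-150)&(P[...,0]<600)&(P[...,0]>400)
        if m.any(): print(n,nm,np.median(P[m],0).round(1))
    m=(P[...,0]>440)&(P[...,0]<680)&(abs(P[...,1]+89)<55)&(P[...,2]>78)&(P[...,2]<95);print('handle',m.sum(),P[m].mean(0).round(1) if m.any() else '')
E
python3 chk.py
```

```text
39.1333 [660.4 -86.8 205. ] [-3.141e+00 -6.700e-02 -1.000e-03] [ 0.13  0.5  -0.12  1.61  0.07  1.04 -1.55]
top knob 56 [ 634.9 -283.6   78.6] [ 634.7 -283.5   80. ]
top red [ 496.3 -224.1   58.5]
top grn [ 454.5 -222.5   54.8]
handle 10 [ 616.5 -128.8   90.4]
side knob 61 [ 636.3 -281.9   80.2] [ 636.4 -281.8   80. ]
side red [ 495.7 -229.3   58. ]
side grn [ 454.  -226.3   54.6]
handle 120 [615.2 -90.5  89.6]
```

>>> send_rows(
  deltas=[
    {"dx":-10,"dy":2,"dz":-40,"rx":0,"ry":0,"rz":0},
    {"dx":-12,"dy":4,"dz":-80,"rx":0,"ry":0,"rz":0},
    {"dx":-12,"dy":4,"dz":-117,"rx":0,"ry":0,"rz":0},
    {"dx":-12,"dy":4,"dz":-117,"rx":0,"ry":0,"rz":0},
    {"dx":-18,"dy":3,"dz":-117,"rx":0,"ry":0,"rz":0},
  ],
)

```text
clock: 39.65
tcp_pos: [0.6419, -0.0835, 0.0863]
orientation: [-3.14, -0.08, 0.004]
contact_force: [-0.1, 0.1, 0.6]
grip_width: 0.0003
gripper_force: 0.0
```

>>> send_rows(
  deltas=[
    {"dx":-12,"dy":-1,"dz":0,"rx":0,"ry":0,"rz":0},
    {"dx":-24,"dy":-1,"dz":0,"rx":0,"ry":0,"rz":0},
    {"dx":-36,"dy":-2,"dz":0,"rx":0,"ry":0,"rz":0},
    {"dx":-48,"dy":-2,"dz":0,"rx":0,"ry":0,"rz":0},
    {"dx":-60,"dy":-3,"dz":0,"rx":0,"ry":0,"rz":0},
  ],
)

```text
clock: 40.07
tcp_pos: [0.5849, -0.0873, 0.0912]
orientation: [3.14, 0.077, 0.012]
contact_force: [1.1, 0.4, -0.8]
grip_width: -0.0
gripper_force: 1.3
```

>>> send_rows(
  deltas=[
    {"dx":-12,"dy":-1,"dz":0,"rx":0,"ry":0,"rz":0},
    {"dx":-24,"dy":-1,"dz":0,"rx":0,"ry":0,"rz":0},
    {"dx":-36,"dy":-2,"dz":0,"rx":0,"ry":0,"rz":0},
    {"dx":-48,"dy":-2,"dz":0,"rx":0,"ry":0,"rz":0},
    {"dx":-60,"dy":-3,"dz":0,"rx":0,"ry":0,"rz":0},
  ],
)

```text
clock: 40.48
tcp_pos: [0.5253, -0.0901, 0.0911]
orientation: [3.14, 0.078, 0.013]
contact_force: [2.9, 3.1, 0.3]
grip_width: 0.0
gripper_force: 1.3
```

>>> send_rows(
  deltas=[
    {"dx":-8,"dy":0,"dz":0,"rx":0,"ry":0,"rz":0},
    {"dx":-16,"dy":-1,"dz":0,"rx":0,"ry":0,"rz":0},
    {"dx":-22,"dy":-1,"dz":0,"rx":0,"ry":0,"rz":0},
    {"dx":-27,"dy":-1,"dz":0,"rx":0,"ry":0,"rz":0},
  ],
)

```text
clock: 40.82
tcp_pos: [0.496, -0.0915, 0.0885]
orientation: [3.14, 0.075, 0.004]
contact_force: [2.0, -0.9, 1.1]
grip_width: -0.0
gripper_force: 1.1
```

>>> send_rows(
  deltas=[
    {"dx":-4,"dy":0,"dz":0,"rx":0,"ry":0,"rz":0},
    {"dx":-8,"dy":0,"dz":0,"rx":0,"ry":0,"rz":0},
    {"dx":-11,"dy":0,"dz":0,"rx":0,"ry":0,"rz":0},
    {"dx":-13,"dy":0,"dz":0,"rx":0,"ry":0,"rz":0},
    {"dx":-13,"dy":0,"dz":0,"rx":0,"ry":0,"rz":0},
  ],
)

```text
clock: 41.23
tcp_pos: [0.4916, -0.0912, 0.0889]
orientation: [3.14, 0.077, 0.03]
contact_force: [23.7, -2.2, -16.6]
grip_width: 0.0001
gripper_force: 11.8
```

>>> send_rows(
  deltas=[
    {"dx":22,"dy":0,"dz":0,"rx":0,"ry":0,"rz":0},
    {"dx":26,"dy":0,"dz":30,"rx":0,"ry":0,"rz":0},
    {"dx":26,"dy":0,"dz":60,"rx":0,"ry":0,"rz":0},
    {"dx":16,"dy":-30,"dz":60,"rx":0,"ry":0,"rz":0},
    {"dx":2,"dy":-65,"dz":60,"rx":0,"ry":0,"rz":0},
  ],
)

```text
clock: 41.65
tcp_pos: [0.486, -0.1541, 0.1486]
orientation: [-3.14, -0.085, -0.004]
contact_force: [-0.1, -0.1, 0.6]
grip_width: 0.0
gripper_force: 0.0
```

>>> send_rows(
  deltas=[
    {"dx":-14,"dy":-33,"dz":0,"rx":0,"ry":0,"rz":0},
    {"dx":-28,"dy":-66,"dz":0,"rx":0,"ry":0,"rz":0},
    {"dx":-30,"dy":-67,"dz":-30,"rx":0,"ry":0,"rz":0},
    {"dx":-30,"dy":-67,"dz":-60,"rx":0,"ry":0,"rz":0},
    {"dx":-30,"dy":-67,"dz":-65,"rx":0,"ry":0,"rz":0},
  ],
)

```text
clock: 42.07
tcp_pos: [0.4501, -0.2226, 0.0782]
orientation: [-3.138, -0.073, 0.013]
contact_force: [-0.2, 0.8, -1.6]
grip_width: 0.0002
gripper_force: 0.0
```

>>> send_rows(
  deltas=[
    {"dx":0,"dy":0,"dz":0,"rx":0,"ry":0,"rz":0},
    {"dx":0,"dy":0,"dz":0,"rx":0,"ry":0,"rz":0},
  ],
)

```text
clock: 42.23
tcp_pos: [0.4543, -0.2225, 0.0825]
orientation: [-3.14, -0.077, 0.002]
contact_force: [0.1, 0.2, 0.6]
grip_width: 0.0
gripper_force: 0.0
```

```bash
python3 chk.py
```

```text
42.2333 [ 454.3 -222.5   82.5] [-3.14e+00 -7.70e-02  2.00e-03] [ 0.41  0.43 -0.09  2.08  0.06  0.64 -1.25]
top knob 53 [ 635.3 -284.3   79.2] [ 635.2 -284.3   80. ]
handle 112 [474.9 -91.1  89. ]
side knob 61 [ 636.3 -282.1   80.2] [ 636.4 -281.9   80. ]
side red [ 495.5 -231.2   58.2]
side grn [ 453.8 -225.8   53.6]
handle 0
```

The hatch is shut, with its handle back at x=474.9, and the dome is steady. Press the button.

>>> send_rows(
  deltas=[
    {"dx":0,"dy":-1,"dz":-10,"rx":0,"ry":0,"rz":0},
    {"dx":0,"dy":-1,"dz":-15,"rx":0,"ry":0,"rz":0},
    {"dx":0,"dy":-1,"dz":-18,"rx":0,"ry":0,"rz":0},
    {"dx":0,"dy":-1,"dz":-21,"rx":0,"ry":0,"rz":0},
    {"dx":0,"dy":-1,"dz":-21,"rx":0,"ry":0,"rz":0},
  ],
)

```text
clock: 42.75
tcp_pos: [0.4543, -0.224, 0.0609]
orientation: [-3.141, -0.075, 0.0]
contact_force: [-1.1, 1.1, 3.4]
grip_width: 0.0
gripper_force: 1.5
```

>>> send_rows(
  deltas=[
    {"dx":0,"dy":0,"dz":-1,"rx":0,"ry":0,"rz":0},
    {"dx":0,"dy":0,"dz":-2,"rx":0,"ry":0,"rz":0},
    {"dx":0,"dy":0,"dz":-3,"rx":0,"ry":0,"rz":0},
    {"dx":0,"dy":0,"dz":-3,"rx":0,"ry":0,"rz":0},
  ],
)

```text
clock: 43.08
tcp_pos: [0.4543, -0.224, 0.059]
orientation: [3.141, 0.075, -0.0]
contact_force: [-3.0, 2.2, 11.5]
grip_width: -0.0003
gripper_force: 5.4
```

>>> send_rows(
  deltas=[
    {"dx":0,"dy":0,"dz":-1,"rx":0,"ry":0,"rz":0},
    {"dx":0,"dy":0,"dz":-1,"rx":0,"ry":0,"rz":0},
    {"dx":0,"dy":0,"dz":10,"rx":0,"ry":0,"rz":0},
    {"dx":0,"dy":0,"dz":45,"rx":0,"ry":0,"rz":0},
    {"dx":0,"dy":0,"dz":80,"rx":0,"ry":0,"rz":0},
  ],
)

```text
clock: 43.5
tcp_pos: [0.4529, -0.2236, 0.1381]
orientation: [-3.139, -0.075, 0.006]
contact_force: [0.9, -0.6, -0.6]
grip_width: -0.0
gripper_force: 0.0
```

>>> send_rows(
  deltas=[
    {"dx":-5,"dy":-30,"dz":20,"rx":0,"ry":0,"rz":0},
    {"dx":-10,"dy":-65,"dz":50,"rx":0,"ry":0,"rz":0},
    {"dx":-20,"dy":-100,"dz":60,"rx":0,"ry":0,"rz":0},
    {"dx":-30,"dy":-135,"dz":60,"rx":0,"ry":0,"rz":0},
    {"dx":-40,"dy":-170,"dz":60,"rx":0,"ry":0,"rz":0},
  ],
)

```text
clock: 43.92
tcp_pos: [0.414, -0.3963, 0.1998]
orientation: [3.139, 0.075, 0.004]
contact_force: [0.9, -0.3, 0.1]
grip_width: -0.0
gripper_force: 0.0
```

>>> send_rows(
  deltas=[
    {"dx":0,"dy":0,"dz":0,"rx":0,"ry":0,"rz":0},
    {"dx":0,"dy":0,"dz":0,"rx":0,"ry":0,"rz":0},
    {"dx":0,"dy":0,"dz":0,"rx":0,"ry":0,"rz":0},
    {"dx":0,"dy":0,"dz":0,"rx":0,"ry":0,"rz":0},
    {"dx":0,"dy":0,"dz":0,"rx":0,"ry":0,"rz":0},
  ],
)

```text
clock: 44.33
tcp_pos: [0.415, -0.3925, 0.1981]
orientation: [-3.14, -0.079, -0.0]
contact_force: [0.5, -0.4, 0.3]
grip_width: -0.0
gripper_force: 0.0
```

```bash
python3 chk.py; python3 look.py fin
```

```text
44.3333 [ 415.  -392.5  198.1] [-3.14  -0.079 -0.   ] [ 0.67  0.36 -0.02  1.85  0.01  0.94 -0.88]
top knob 55 [ 635.4 -283.8   77.7] [ 635.2 -283.6   80. ]
top red [ 496.4 -224.1   58.5]
top grn [ 454.5 -222.6   53.6]
handle 110 [474.9 -89.6  89.1]
side knob 64 [ 635.8 -282.2   80.1] [ 635.9 -282.1   80. ]
side grn [ 451.3 -225.1   54.5]
handle 10 [471.7 -51.   87.1]
```

View pics/fin_t.png

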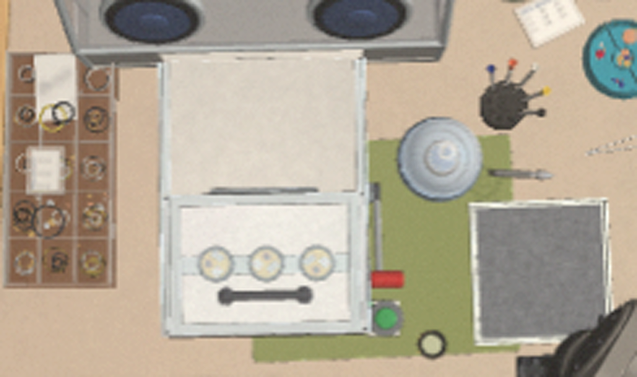

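The final view shows the hatch shut over three pots on the bar, the dome centred on the base at (440,158), and the lever down. The other things on the bench look unmoved.

```bash
python3 -c "
from bench import r
print(r.hand_in())"
```

```text
the job is handed in; nothing more can be done
None
```

The job is handed in with every step done in the order asked: the inner door was ajar, so I pushed it home first, and the dome was knocked about 16 mm aside once, so I re-centred it over the watch.

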